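# Swap the battery pack of an opened meter

## Robot

A 6-joint arm with a two-finger parallel gripper is mounted at the origin on the work surface. World frame = base frame: x ahead of the robot, y to its left, z up, the work surface at z = 0. Lengths are in mm, angles in rad, forces in N, time in s.
With the tool pointing down it reaches from about 350 to 775 mm from the base axis. Payload 7.3 kg.
Tool frame: the origin (TCP) lies midway between the tips of the shut fingers; the grasp point (between the pads) lies 19 mm behind it; x points along the fingers, y is the direction in which the jaws open and shut, and the axes are right-handed (so a half turn about x gives the same grasp; the last joint's range is limited). The gripper opens to 92 mm and grips with 3 to 60 N. Pads are 19 mm wide; open, the fingers measure 130 mm over their backs; the gripper's body (75 mm by 190 mm) begins 47 mm behind the grasp point.
Start: joints at [-1.37, 0.342, 1.524, -0, 1.275, -0.146], TCP at [178.465, -493.756, 226.741] pointing down, gripper open.
Joint ranges: [-2.53, 2.53], [-0.77, 2.02], [0.04, 2.7], [-1, 4.14], [0.28, 2.66], [-3.11, 3.11]. Speed limits (rad/s): [2.57, 2.57, 3.14, 3.14, 3.14, 3.14].

## Interface

Orientations are given as [roll, pitch, yaw] about the fixed x, y, z axes, in that order (R = Rz(yaw) Ry(pitch) Rx(roll)).
In Python, from plant import bot gives the robot as it stands. The module is installed in compiled form; this text tells all that it offers.
- The arm moves only by the shell command python3 -m handwheel 'ROWS' [OPENING]. ROWS is JSON, a list that holds one entry, the list of rows, each a list of 4 numbers: the shift along the tool's x, y, z in cm, then the turn about the tool's x in rad. A call has 1 to 8 rows; each row shifts and turns the commanded pose from where the row before left it, along the tool's axes as they then stand; what a row does not reach is not made up. A row lasts 1/12 s, in which the tool goes at most 41.7 mm and 7.16 degrees, less where a joint would pass 70% of its speed; a pose out of reach is approached as far as the arm can. A call is refused whole if a number of a shift passes 4.17 or a number of a turn 0.125, either way. A call with a gripper value outside its range is refused whole. OPENING is the opening, from 0 (shut) to 1 (fully open), set as the call begins (- or left out, the last holds). The fingers move at their own pace and stop on an object; the grip force is fixed at half the most. Time passes only in rows, so rows that do not move let the fingers close. It gives the time, the measured TCP pose, the force and the opening at its end, in the units of the state.
- bot.get_obs(): the state, without advancing time (a new reading comes with each control period).
- bot.capture(name): name is "scene" or "side" or "wrist"; returns (picture, depth): 480x640x3 uint8, red, green, blue; 480x640 float32, mm along the optical axis (not along the pixel's ray), 0 where there is no reading.
- bot.camera_model(name): a dict with "fx", "fy", "cx", "cy" (pixels), "position" and "rotation" of the camera in the world. Camera axes: x right, y down, z forward; pixel columns grow to the right and rows downward; lengths in mm; the calibration is good to about 2 mm. The wrist camera is an equidistant fisheye: a pixel r from the principal point sees the ray r / f radians off the axis. A picture is of the moment at which its call begins: read the wrist's pose just before it. camera_model takes no time and is no camera call; for the wrist camera it gives the pose at the moment of the call.
- bot.close_job(): hands the job in, once; it reports no verdict.
Trained networks look in the newest picture that a camera, given by its name, has taken for a name from the list of things; names that differ only in an ending like _2 or _b are one class to them, and where a whole thing is asked for, a point or a joint stands for the part that bears it (a point fixed in the world has none). Each returns a list of dicts, best first, with "conf" (0 to 1); they miss things now and then, are a little off and sometimes report something else, mostly with a low value. They report only what shows in the picture. A call takes as long as a camera call. They do not tell look-alikes from the thing itself.
- bot.find_in(camera, label): "bbox" ([left, top, width, height] in pixels, round what is visible of it).
- bot.spot_point(camera, label): "point" ([column, row] in pixels: a listed point, or the origin of a listed thing).
The state is a dict: "time": time; "joint_positions": joint angles; "dq": joint speeds; "tau": joint torques, N m; "tool_pos": TCP position; "tcp_rot": TCP orientation; "contact_force": force on the tool from outside, world axes, zero at the start; "moment": the same for the moment, N m; "grip_width": finger opening in mm.
Only numpy, scipy, OpenCV 4.12 (cv2) and the standard library are available. Lean on these libraries where they do the work, as an engineer would, in place of code of your own. Each camera call takes 0.05 s, during which the arm holds its last target.

## Task

Replace the battery of the opened meter. Lift both clamp brackets off it and lay them flat, side by side, in the white parts tray; take the old orange pack out and lay it flat in the red recycling tray, lay the new blue pack flat in the meter's bay, then put each bracket back flat across its two posts, exactly where that same bracket was at the start. Set everything down rather than letting it drop, and leave the bottle, the jar and the screwdriver where they are.

Things in the scene. Friction and masses are not known exactly. Their poses are not given: they have to be found in the camera images.
- meter: Opened grey meter, fixed, 185 x 136 mm (x -70..115, y -68..68), green circuit board at its +x end. Origin: its underside, under the battery bay's centre; z up. Bay floor at z 6 mm, inside 106 (x) x 56 (y), rim 4 mm wide, its top at z 14. Four posts at x +-34, y +-52, 22 x 16 mm, flat white tops at z 42. A bracket lies across the two posts of one x, its y along the meter's y.
- yellow_bracket: Yellow-gripped clamp bracket: aluminium bar 20 x 120 x 8 mm (x, y, z), on its middle an upright yellow grip 14 (x) x 36 (y), top 36 mm above the origin. 70 g. Origin: centre of the bar's underside; z up. Starts loose, without catch, over the old pack on two posts at the meter's x +34 or -34 mm (varies; the other bracket has the other place).
- black_bracket: Black-gripped clamp bracket: aluminium bar 20 x 120 x 8 mm (x, y, z), on its middle an upright black grip 14 (x) x 36 (y), top 36 mm above the origin. 70 g. Origin: centre of the bar's underside; z up. Starts loose, without catch, over the old pack on two posts at the meter's x +34 or -34 mm (varies; the other bracket has the other place).
- old_pack: Old battery pack, rigid block in orange wrap with brown ends and a brown scorch mark, 90 x 40 x 30 mm (its x, y, z), 150 g. Starts flat in the bay under the brackets, its x along the meter's x; its top is 6 mm below the brackets. Origin: centre of its underside; z up.
- new_pack: New battery pack, rigid block in blue wrap with white ends, 90 x 40 x 30 mm (its x, y, z), 150 g. Starts flat on the mat left or right of the meter, turned any way within about 35 degrees. Origin: centre of its underside; z up. Either end may face the circuit board.
- parts_tray: White open parts tray, 125 x 145 mm outside (its own x by y), 14 mm high, walls and floor 4 mm thick. Fixed. Origin: centre of its underside, on the mat; z up. At each start it may lie left or right of the meter. Both brackets fit side by side, parallel to its y, e.g. 32 mm either side of its centre.
- recycling_tray: Red open recycling tray, 125 x 145 mm outside (its own x by y), 14 mm high, walls and floor 4 mm thick. Fixed. Origin: centre of its underside, on the mat; z up. At each start it may lie left or right of the meter. The old pack fits with its length along the tray's y.
- cleaner_bottle: Bystander: amber bottle with a black cap, 44 mm across, 110 mm tall, standing beyond the work on the left. Origin: centre of its underside.
- flux_jar: Bystander: low steel jar with a green lid, 48 mm across, 36 mm tall, standing behind the meter. Origin: centre of its underside.
- screwdriver: Bystander: screwdriver with a red handle, 160 mm long, lying at the far left of the mat. Origin: on the mat under its middle; it lies along its x.
Mind the look-alikes: they are no part of the job. What is shaped like the yellow_bracket but green is not meant. Leave any green look-alike of the black_bracket alone.

How it is judged (in metres and radians):
On the way, in this order (a step that is already met when the one before it is completed fails the run):
1. both brackets lie flat and released in the white parts tray (x of yellow_bracket in the frame of parts_tray between -0.055 and 0.055 m and y of yellow_bracket in the frame of parts_tray between -0.05 and 0.05 m and z of each of yellow_bracket, black_bracket in the frame of parts_tray below 0.012 m and angle between each of yellow_bracket, black_bracket's own z axis and vertical below 0.15 rad and linear speed of each of yellow_bracket, black_bracket below 0.02 m/s and contact force between the fingers and yellow_bracket below 0.1 N and x of black_bracket in the frame of parts_tray between -0.055 and 0.055 m and y of black_bracket in the frame of parts_tray between -0.05 and 0.05 m and contact force between the fingers and black_bracket below 0.1 N), for 0.2 s.
2. the old pack lies flat and released in the red recycling tray (horizontal distance between old_pack and recycling_tray below 0.05 m and z of old_pack in the frame of recycling_tray below 0.01 m and angle between old_pack's own z axis and vertical below 0.15 rad and linear speed of old_pack below 0.02 m/s and contact force between the fingers and old_pack below 0.1 N), for 0.2 s.
3. the new pack lies flat and released in the meter's bay (x of new_pack in the frame of meter between -0.012 and 0.012 m and y of new_pack in the frame of meter between -0.012 and 0.012 m and z of new_pack in the frame of meter below 0.01 m and angle between new_pack's own z axis and vertical below 0.1 rad and linear speed of new_pack below 0.02 m/s and contact force between the fingers and new_pack below 0.1 N), for 0.2 s.
At the end, for the whole second after the job is handed in: The old pack lies flat in the red tray (within 50 mm of its centre); the new pack lies flat on the bay's floor, within its rim; each bracket lies flat across its own two posts, within 14 mm of where it was at the start and within 14 degrees of the meter's y; all are released and at rest (all of step 2 and all of step 3 and distance of each of yellow_bracket, black_bracket from where it was at the start of the episode below 0.014 m and angle between each of yellow_bracket, black_bracket's own z axis and vertical below 0.1 rad and angle between the y axis of each of yellow_bracket, black_bracket and the y axis of meter, either way round below 0.25 rad and linear speed of each of yellow_bracket, black_bracket below 0.02 m/s and contact force between the fingers and yellow_bracket below 0.1 N and contact force between the fingers and black_bracket below 0.1 N); the robot touches nothing.
It fails at once if the bottle, the jar or the screwdriver is shifted by more than 25 mm or the bottle or jar tipped over (distance of any of cleaner_bottle, flux_jar, screwdriver from where it was at the start of the episode above 0.025 m or angle between any of cleaner_bottle, flux_jar's own z axis and vertical above 0.5 rad).
It fails at once if a pack or bracket is dropped (falls out of the fingers' hold at more than 0.7 m/s, a fall of about 25 mm) ((contact force between the fingers and yellow_bracket below 0.05 N and linear speed of yellow_bracket above 0.7 m/s) or (contact force between the fingers and black_bracket below 0.05 N and linear speed of black_bracket above 0.7 m/s) or (contact force between the fingers and old_pack below 0.05 N and linear speed of old_pack above 0.7 m/s) or (contact force between the fingers and new_pack below 0.05 N and linear speed of new_pack above 0.7 m/s)).
It also fails if it takes over 128 s, if anything falls off the work surface, if the arm or the gripper's body presses on something with over 40 N, if the wrist force passes 120 N, or if a joint passes its speed limit or range.

## Working session

There is one attempt and no reset: what is moved stays moved. The work goes in short steps, Python scripts to look and compute and a shell command to move; the robot and the scene stay as the last step left them, time stands still between calls to the robot, and variables do not carry over. Pictures are saved under pics/ and viewed, and the job is handed in when it is done.

```bash
mkdir -p pics; ls; python3 - <<'E'
from plant import bot
import cv2
o=bot.get_obs(); print(o)
for n in ("scene","side","wrist"):
    p,d=bot.capture(n); cv2.imwrite(f"pics/{n}0.png",p[:,:,::-1]); m=bot.camera_model(n); print(n,m)
E
```

```text
pics
{'time': 0.0, 'joint_positions': array([-1.36997821e+00,  3.42716676e-01,  1.52500509e+00, -1.88373231e-05,
        1.27538505e+00, -1.46017248e-01]), 'dq': array([ 1.03862689e-03,  8.21133881e-04, -4.33494805e-04, -5.96755829e-05,
        1.38818240e-04,  7.05203224e-04]), 'tau': array([-1.30491750e-03, -4.31244493e+01, -2.44221246e+01,  7.18543888e-02,
        5.60489588e-02, -1.29753853e-04]), 'tool_pos': array([ 178.38635704, -493.34064975,  226.05226004]), 'tcp_rot': array([-1.70491772,  1.56928206,  1.78351579]), 'contact_force': array([-0.77908251, -0.18166745,  0.0156474 ]), 'moment': array([ 0.048486  , -0.00840821, -0.03853566]), 'grip_width': 92.01582892878095}
scene {'fx': 437.704160363515, 'fy': 437.704160363515, 'cx': 314.9266424105646, 'cy': 241.38717868381698, 'position': array([1138.09483971,   23.13136452,  932.92203836]), 'rotation': array([-2.59199047, -0.01173482,  1.48333314])}
side {'fx': 548.3400371228092, 'fy': 548.3400371228092, 'cx': 325.5329883772305, 'cy': 243.095917465165, 'position': array([   3.17136445,  676.48793814, 1084.85275894]), 'rotation': array([-2.45742581,  0.01295231, -2.39016356])}
wrist {'fx': 371.64829954431775, 'fy': 371.64829954431775, 'cx': 324.0443888513428, 'cy': 240.3017465119383, 'position': array([ 254.01804916, -464.9457035 ,  383.69992958]), 'rotation': array([ 2.84335175e+00, -2.13117128e-04, -1.22350819e+00])}
```

View pics/scene0.png

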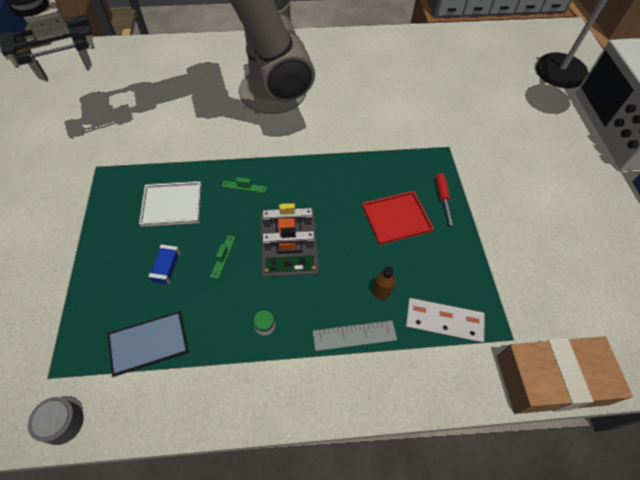

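View pics/side0.png

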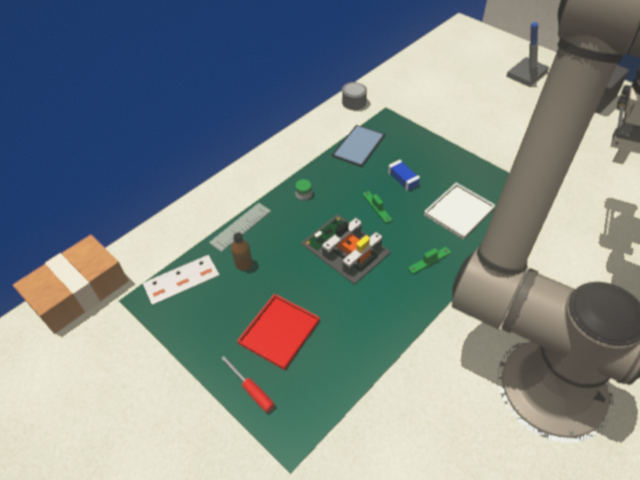

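View pics/wrist0.png

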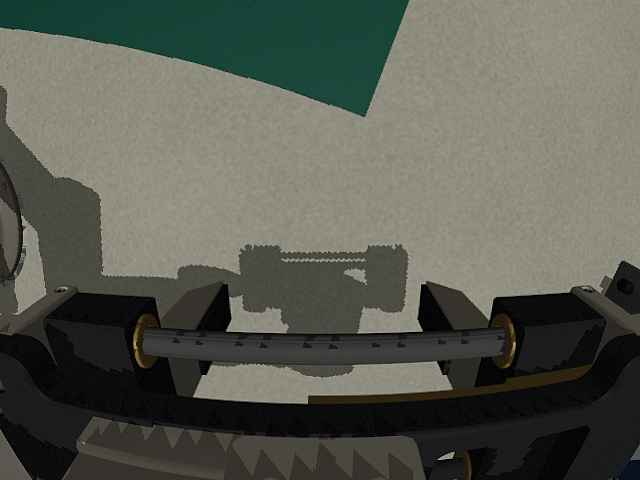

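The scene view shows the meter at about (290,240). The yellow bracket is on the robot side at (288,210) and the black one is next to the board at (288,235). The white tray is at (170,204), the red tray at (398,217) and the blue pack at (164,264). Green look-alikes lie at (244,185) and (222,257). Next I measure these positions.

```bash
cat > h.py <<'E'
import numpy as np, cv2
from scipy.spatial.transform import Rotation as R
def rot(r): return R.from_euler('xyz',r).as_matrix()
def world(m,u,v,z=None,d=None,fish=False):
    "pixels (arrays) -> world; plane z or depth"
    u=np.asarray(u,float);v=np.asarray(v,float)
    x=(u-m['cx'])/m['fx'];y=(v-m['cy'])/m['fy']
    if fish:
        r=np.hypot(x,y)+1e-12; x,y,c=np.sin(r)*x/r,np.sin(r)*y/r,np.cos(r); x=x/c;y=y/c
    ray=np.stack([x,y,np.ones_like(x)],-1)@rot(m['rotation']).T
    p=np.array(m['position'])
    t=(z-p[2])/ray[...,2] if d is None else np.asarray(d,float)
    return p+ray*t[...,None]
def proj(m,P,fish=False):
    q=(np.asarray(P,float)-m['position'])@rot(m['rotation'])
    if fish:
        s=np.hypot(q[...,0],q[...,1])+1e-12; th=np.arctan2(s,q[...,2])
        return np.stack([m['cx']+m['fx']*th*q[...,0]/s,m['cy']+m['fy']*th*q[...,1]/s],-1)
    return np.stack([m['cx']+m['fx']*q[...,0]/q[...,2],m['cy']+m['fy']*q[...,1]/q[...,2]],-1)
E
python3 - <<'E'
from plant import bot
from h import *
names=['meter','yellow_bracket','black_bracket','old_pack','new_pack','parts_tray','recycling_tray','cleaner_bottle','flux_jar','screwdriver']
zo={'meter':0,'yellow_bracket':42,'black_bracket':42,'old_pack':6}
for n in ('scene','side'):
    p,d=bot.capture(n); m=bot.camera_model(n)
    for a in names:
        for r in bot.spot_point(n,a)[:3]:
            w=world(m,*r['point'],z=zo.get(a,0)); print(n,a,round(r['conf'],2),np.round(r['point']),np.round(w))
    b={'scene':(130,160,320,130),'side':(230,150,280,230)}[n]
    x,y,w,h=b; c=p[y:y+h,x:x+w,::-1]; s=min(800/w,600/h)
    cv2.imwrite(f'pics/{n}1.png',cv2.resize(c,None,fx=s,fy=s,interpolation=cv2.INTER_CUBIC))
    np.savez(f'{n}1.npz',p=p,d=d)
print(bot.get_obs()['time'])
E
```

```text
scene meter 0.73 [287. 233.] [540.  17.  -0.]
scene yellow_bracket 0.88 [241. 188.] [419. -94.  42.]
scene yellow_bracket 0.72 [291. 214.] [510.  29.  42.]
scene black_bracket 0.59 [290. 236.] [577.  22.  42.]
scene black_bracket 0.28 [441. 199.] [495. 413.  42.]
scene old_pack 0.73 [288. 234.] [548.  19.   6.]
scene new_pack 0.92 [165. 266.] [ 611. -281.   -0.]
scene new_pack 0.17 [287. 237.] [552.  14.   0.]
scene parts_tray 0.79 [175. 206.] [ 432. -272.    0.]
scene recycling_tray 0.68 [396. 219.] [520. 298.   0.]
scene recycling_tray 0.67 [289. 236.] [547.  20.   0.]
scene cleaner_bottle 0.97 [376. 294.] [724. 214.   0.]
scene flux_jar 0.83 [264. 331.] [792. -48.   0.]
scene screwdriver 0.68 [441. 198.] [463. 431.   0.]
side meter 0.92 [356. 253.] [540.  12.   0.]
side yellow_bracket 0.79 [427. 260.] [380. -61.  42.]
side yellow_bracket 0.59 [363. 252.] [508.  22.  42.]
side black_bracket 0.7 [373. 210.] [578. -98.  42.]
side black_bracket 0.63 [340. 235.] [584.  21.  42.]
side black_bracket 0.23 [360. 250.] [517.  25.  42.]
side old_pack 0.87 [353. 248.] [552.   8.   6.]
side old_pack 0.27 [402. 180.] [ 613. -269.    6.]
side new_pack 0.81 [404. 182.] [ 605. -271.    0.]
side parts_tray 0.66 [458. 213.] [ 427. -273.    0.]
side parts_tray 0.45 [301. 195.] [785. -40.   0.]
side recycling_tray 0.56 [278. 332.] [519. 302.   0.]
side cleaner_bottle 0.91 [243. 268.] [715. 234.   0.]
side flux_jar 0.57 [302. 197.] [777. -35.   0.]
side screwdriver 0.78 [246. 384.] [480. 434.   0.]
side screwdriver 0.44 [460. 215.] [ 420. -271.    0.]
side screwdriver 0.16 [279. 333.] [516. 301.   0.]
1.25
```

View pics/scene1.png

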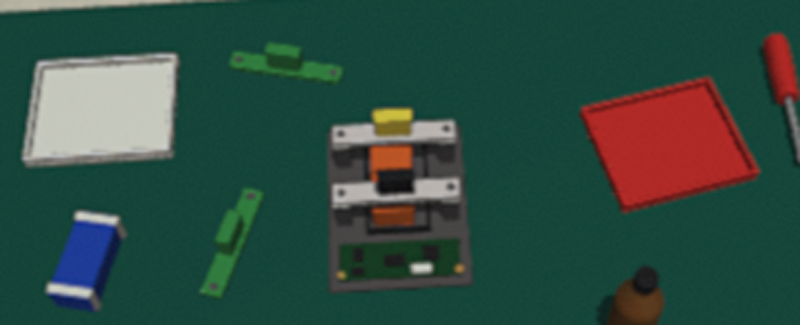

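View pics/side1.png

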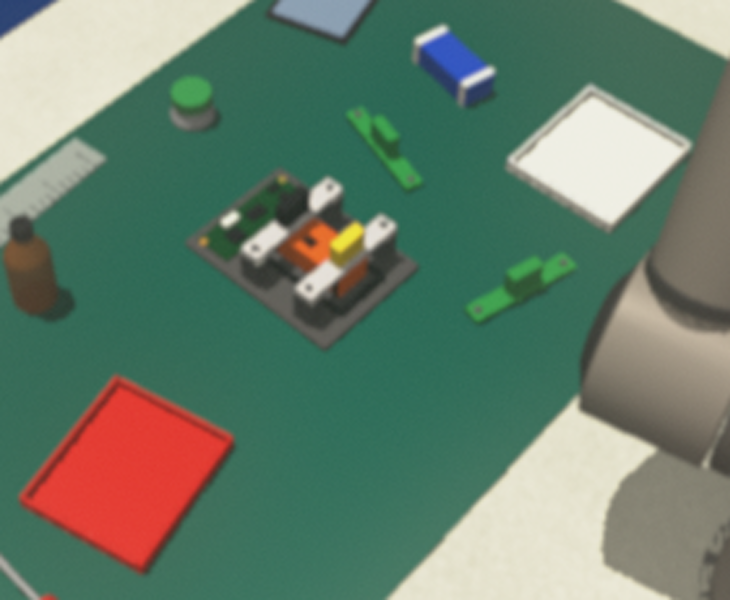

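Candidates for the yellow bracket: yellow-gripped on the meter (288,210), green at (244,185) and green at (222,257). By description it is the yellow grip on the robot-side posts. Black bracket: black-gripped on the meter (289,233), next to the board. In both close crops the two green ones are clearly green all over and lie off the meter.

```bash
python3 - <<'E'
from plant import bot
from h import *
def rect(P,tag):
    P=P[:, :2].astype(np.float32); (c,s,a)=cv2.minAreaRect(P); print('   ',tag,len(P),np.round(c,1),np.round(s,1),round(a,1),'mean',np.round(P.mean(0),1))
for n in ('scene','side'):
    z=np.load(n+'1.npz');p=z['p'];d=z['d'];m=bot.camera_model(n)
    v,u=np.mgrid[:480,:640]; W=world(m,u,v,d=d); hsv=cv2.cvtColor(p,cv2.COLOR_RGB2HSV); H,S,V=[hsv[...,i].astype(int) for i in range(3)]
    ok=d>0; X,Y,Z=W[...,0],W[...,1],W[...,2]
    print(n,'mat z',np.median(Z[ok&(H>70)&(H<95)&(S>100)&(X>400)&(X<800)&(abs(Y)<350)]))
    near=lambda x,y,r: ok&(abs(X-x)<r)&(abs(Y-y)<r)
    yel=near(510,25,80)&(H>20)&(H<35)&(S>120)
    rect(W[yel&(Z>70)],'yellow top'); print(np.percentile(Z[yel],[5,50,95]))
    blk=near(577,22,30)&(Z>70); rect(W[blk],'black top'); print(np.median(Z[blk]),p[blk].mean(0))
    bars=near(545,20,120)&(Z>42)&(Z<58)&(S<60)&(V>120)
    for nm,s in (('robot-side',X<545),('board-side',X>=545)):
        rect(W[bars&s],nm+' bar'); print(np.median(Z[bars&s]))
    rect(W[near(545,20,140)&(Z>4)&(S<70)],'meter')
    b=near(610,-275,90)&(Z>22); rect(W[b],'blue top'); print(np.median(Z[b]))
    wt=near(430,-272,110)&(S<50)&(V>120)&(Z>-2); rect(W[wt],'white tray'); print(np.percentile(Z[wt],[5,50,95]))
    rd=near(518,300,110)&((H<8)|(H>172))&(S>120); rect(W[rd],'red tray'); print(np.percentile(Z[rd],[5,50,95]))
    gr=ok&(H>50)&(H<68)&(S>100)&(V>80)&(Z>2)&(X<720)
    nl,lab=cv2.connectedComponents(gr.astype(np.uint8))
    for i in range(1,nl):
        if (lab==i).sum()>40: rect(W[lab==i],'green')
E
```

```text
scene mat z 2.2463531816121076
    yellow top 96 [514.2  18.2] [34.  14.2] 88.9 mean [515.   18.1]
[ 2.76820222 76.66167351 82.39083275]
    black top 106 [580.7  17.7] [34.9 16. ] 89.0 mean [582.6  17.3]
78.91005104039664 [42.74528302 32.59433962 29.83018868]
    robot-side bar 261 [512.3  19.4] [117.8  22. ] 89.0 mean [514.3  19.6]
51.85350331119719
    board-side bar 284 [580.4  17.1] [117.6  22.4] 88.8 mean [582.3  15. ]
52.21306919295955
    meter 2582 [564.8  18.1] [135.7 195.3] 89.0 mean [575.9  18.7]
    blue top 651 [ 616.2 -277.8] [41.7 90.1] 76.5 mean [ 618.8 -276.8]
32.10291639609625
    white tray 2331 [ 421.9 -281.5] [147.2 143.7] 89.6 mean [ 426.6 -282.4]
[ 3.56823886  7.08588141 16.66196609]
    red tray 2484 [512.1 301.5] [139.2 156.9] 12.3 mean [517.4 300.1]
[ 2.78067061  6.40640361 15.65261513]
    green 51 [389.9 -90.1] [32.4 12.7] 74.4 mean [389.9 -90.2]
    green 204 [389.4 -90.2] [117.7  21.5] 76.1 mean [391.3 -89.7]
    green 309 [ 600.3 -142.9] [ 19.5 119.3] 70.9 mean [ 604.3 -142.2]
side mat z 0.5382437021780788
    yellow top 85 [512.5  22. ] [16.4 35.7] 4.
[... 307 characters left out ...]
.5] [121.8  21.9] 89.0 mean [578.9  26.4]
50.44567293913258
    meter 2242 [568.4   6.3] [165.4 185.4] 89.2 mean [550.4  32.9]
    blue top 378 [ 613.6 -275.9] [45.7 93.2] 75.3 mean [ 611.7 -272.2]
29.722779744988884
    white tray 2179 [ 433.7 -286.7] [168.6 136.9] 90.0 mean [ 431.4 -281.8]
[ 0.2322838   4.95740335 14.79215816]
    red tray 3374 [522.6 297. ] [135.5 156.2] 11.5 mean [519.  299.8]
[ 1.07544558  5.07005396 14.63942517]
    green 271 [ 599.9 -140.5] [ 20.7 119.9] 70.4 mean [ 594.7 -137. ]
    green 62 [636.2  10.2] [52.5 30.8] 89.3 mean [635.5   9.2]
    green 55 [633.8  63.8] [19.3 33.5] 78.9 mean [633.8  63.8]
    green 368 [386.9 -89.7] [119.8  23.2] 74.5 mean [386.3 -86.2]
```

```bash
cat >> h.py <<'E'
def goto(bot,x=None,y=None,z=None,yaw=None):
    """prints shift in tool axes (cm) and turn about tool x (rad) to the target; yaw = world angle (deg) of jaw axis, modulo 180"""
    o=bot.get_obs(); M=rot(o['tcp_rot']); p=o['tool_pos']
    t=np.array([p[i] if q is None else q for i,q in enumerate((x,y,z))])
    jy=np.degrees(np.arctan2(M[1,1],M[0,1]))
    s=(t-p)@M/10
    print('t',round(o['time'],2),'pos',np.round(p,1),'jaw yaw',round(jy,2),'tilt',np.round(np.degrees(np.arccos(-M[2,0])),2),'F',np.round(o['contact_force'],1),'w',round(o['grip_width'],1),'j',np.round(o['joint_positions'],2))
    print('  shift cm (tool x,y,z)',np.round(s,2))
    if yaw is not None:
        dw=(yaw-jy+90)%180-90; print('  turn about tool x rad',np.round(-np.radians(dw),3),' (shift x first, in present axes)')
E
python3 - <<'E'
from plant import bot
from h import *
print(np.round(rot(bot.get_obs()['tcp_rot']),2))
goto(bot,511.8,20,200,-1.1)
for n in ('scene','side'):
    z=np.load(n+'1.npz');p=z['p'];m=bot.camera_model(n)
    hsv=cv2.cvtColor(p,cv2.COLOR_RGB2HSV); H,S,V=[hsv[...,i].astype(int) for i in range(3)]
    v,u=np.mgrid[:480,:640]; G=world(m,u,v,z=7.)
    for nm,c,mk in (('white',(428,-275),(S<60)&(V>120)),('red',(518,300),((H<8)|(H>172))&(S>120)),):
        k=(mk&(abs(G[...,0]-c[0])<100)&(abs(G[...,1]-c[1])<100)).astype(np.uint8)
        cs=max(cv2.findContours(k,0,cv2.CHAIN_APPROX_NONE)[0],key=cv2.contourArea)[:,0]
        for zz in (14.,0.):
            w=world(m,cs[:,0],cs[:,1],z=zz)[:,:2].astype(np.float32); r=cv2.minAreaRect(w); print(n,nm,zz,np.round(r[0],1),np.round(r[1],1),round(r[2],1))
E
```

```text
[[ 0.    0.34 -0.94]
 [-0.   -0.94 -0.34]
 [-1.    0.    0.  ]]
t 1.25 pos [ 178.4 -493.8  226.7] jaw yaw -70.13 tilt 0.0 F [ 0.4  0.7 -0.4] w 91.8 j [-1.37  0.34  1.52 -0.    1.28 -0.15]
  shift cm (tool x,y,z) [  2.67 -36.99 -48.81]
  turn about tool x rad -1.205  (shift x first, in present axes)
scene white 14.0 [ 430.2 -280.4] [147.1 134.5] 89.8
scene white 0.0 [ 419.4 -285. ] [149.4 136.6] 89.8
scene red 14.0 [519.8 298.6] [133.1 150.2] 11.7
scene red 0.0 [510.3 302.8] [135.1 152.5] 11.7
side white 14.0 [ 430.3 -276.8] [131.7 161.6] 0.0
side white 0.0 [ 435.9 -289.2] [133.5 163.7] 0.0
side red 14.0 [516.6 300.2] [129.8 150. ] 11.6
side red 0.0 [523.3 295.3] [131.5 152. ] 11.6
```

```bash
python3 -m handwheel '[[[0,0,0,-0.12],[0,0,0,-0.12],[0,0,0,-0.12],[0,0,0,-0.12],[0,0,0,-0.12]]]' 0.45; python3 -m handwheel '[[[0,0,0,-0.12],[0,0,0,-0.12],[0,0,0,-0.12],[0,0,0,-0.12],[0,0,0,-0.125]]]'
python3 -c "
from plant import bot
from h import *
goto(bot,511.8,20,180,-1.1)"
```

```text
time: 1.67
tool_pos: [178.5, -493.7, 226.7]
tcp_rot: [1.298, 1.571, -0.891]
contact_force: [0.0, -0.2, -0.6]
grip_width: 63.0
time: 2.08
tool_pos: [178.5, -493.8, 226.8]
tcp_rot: [0.418, 1.571, -1.166]
contact_force: [0.7, 0.2, -0.5]
grip_width: 41.7
t 2.08 pos [ 178.5 -493.8  226.8] jaw yaw -0.75 tilt 0.01 F [ 0.7  0.2 -0.5] w 41.7 j [-1.37  0.34  1.52  0.    1.28 -1.36]
  shift cm (tool x,y,z) [  4.67  32.66 -51.81]
  turn about tool x rad 0.006  (shift x first, in present axes)
```

```bash
python3 -m handwheel '[[[0,2,-3.2,0],[0,2,-3.2,0],[0,2,-3.2,0],[0,2,-3.2,0],[0,2,-3.2,0],[0,2,-3.2,0]]]'; python3 -c "
from plant import bot
from h import *
goto(bot,429,-280,227,-1.1)
m=bot.camera_model('wrist');p,d=bot.capture('wrist'); cv2.imwrite('pics/w1.png',p[:,:,::-1]); np.savez('w1.npz',p=p,d=d,**m); print(m)"
```

```text
time: 2.58
tool_pos: [302.7, -302.5, 226.9]
tcp_rot: [0.77, 1.57, -0.82]
contact_force: [0.6, -0.5, -0.3]
grip_width: 41.5
t 2.58 pos [ 302.7 -302.5  226.9] jaw yaw -1.12 tilt 0.03 F [ 0.6 -0.5 -0.3] w 41.5 j [-0.96  0.16  1.77  0.    1.21 -0.95]
  shift cm (tool x,y,z) [-1.000e-02  1.258e+01 -2.500e+00]
  turn about tool x rad -0.0  (shift x first, in present axes)
{'fx': 371.64829954431775, 'fy': 371.64829954431775, 'cx': 324.0443888513428, 'cy': 240.3017465119383, 'position': array([ 304.97595616, -221.30096814,  384.31488246]), 'rotation': array([ 2.84197043e+00, -1.77306926e-04, -1.90610810e-02])}
```

View pics/w1.png

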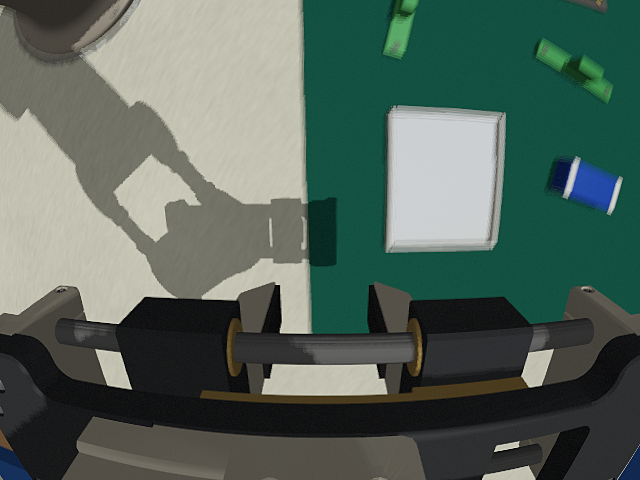

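```bash
python3 -c "
from h import *
z=np.load('w1.npz'); m={k:z[k] for k in ('fx','fy','cx','cy','position','rotation')}
u=np.array([391,505,496,387]);v=np.array([107,113,249,251])
for zz in (14.,0.): print(zz,np.round(world(m,u,v,z=zz,fish=True),1))
w=world(m,u,v,z=14.,fish=True); print(w.mean(0))
S=cv2.cvtColor(z['p'],cv2.COLOR_RGB2HSV)
k=((S[...,1]<50)&(S[...,2]>120)).astype(np.uint8); k[:,:330]=0;k[:90]=0;k[265:]=0;k[:,520:]=0
c=max(cv2.findContours(k,0,1)[0],key=cv2.contourArea)[:,0]
r=cv2.minAreaRect(world(m,c[:,0],c[:,1],z=14.,fish=True)[:,:2].astype(np.float32)); print(r)
"
```

```text
14.0 [[ 371.6 -199.2   14. ]
 [ 497.2 -198.3   14. ]
 [ 497.5 -349.7   14. ]
 [ 369.5 -348.9   14. ]]
0.0 [[ 374.1 -198.4    0. ]
 [ 504.4 -197.4   -0. ]
 [ 504.8 -354.6    0. ]
 [ 372.  -353.7    0. ]]
[ 433.94806505 -274.02196091   14.        ]
((432.8476257324219, -273.7375183105469), (153.2605743408203, 129.70826721191406), 89.89395141601562)
```

```bash
python3 -c "
from plant import bot
from h import *
goto(bot)
m=bot.camera_model('wrist');p,d=bot.capture('wrist'); cv2.imwrite('pics/w2.png',cv2.resize(p[60:280,340:640,::-1],None,fx=2.6,fy=2.6)); np.savez('w1.npz',p=p,d=d,**m); print(m['position'])
S=cv2.cvtColor(p,cv2.COLOR_RGB2HSV)
k=((S[...,1]<50)&(S[...,2]>120)).astype(np.uint8); k[:,:330]=0;k[:80]=0;k[275:]=0;k[:,520:]=0
c=max(cv2.findContours(k,0,1)[0],key=cv2.contourArea)[:,0]
r=cv2.minAreaRect(world(m,c[:,0],c[:,1],z=14.,fish=True)[:,:2].astype(np.float32)); print(r)
v,u=np.mgrid[:480,:640]; ok=(d>0)&(k>0)
W=world(m,u,v,d=d,fish=True)[ok]; print(np.percentile(W,[1,50,99],axis=0))
r=cv2.minAreaRect(W[W[:,2]>10][:,:2].astype(np.float32)); print(r)
b=(d>0)&(S[...,0]>105)&(S[...,0]<130)&(S[...,1]>100)&(u>530)&(v<230)&(v>140)
W=world(m,u,v,d=d,fish=True)[b]; W=W[W[:,2]>20]; print('blue',np.median(W[:,2]),cv2.minAreaRect(W[:,:2].astype(np.float32)))
"
```

```text
t 2.63 pos [ 305.2 -297.1  226.8] jaw yaw -0.95 tilt 0.23 F [ 1.3  5.5 -1. ] w 41.2 j [-0.96  0.16  1.77  0.    1.21 -0.94]
  shift cm (tool x,y,z) [0. 0. 0.]
[ 307.05423132 -216.53824732  384.60899487]
((429.4796142578125, -278.1771545410156), (126.46903991699219, 146.02061462402344), 0.11310434341430664)
[[ 367.94413261 -348.9444962     3.45324518]
 [ 426.64403332 -275.33309164    5.69003194]
 [ 490.59383671 -206.75419102   16.4447026 ]]
((429.5485534667969, -277.9950866699219), (145.16571044921875, 125.33548736572266), 89.98409271240234)
blue 31.328291286291403 ((610.2361450195312, -273.786376953125), (39.581520080566406, 82.0094985961914), 76.6776123046875)
```

View pics/w2.png

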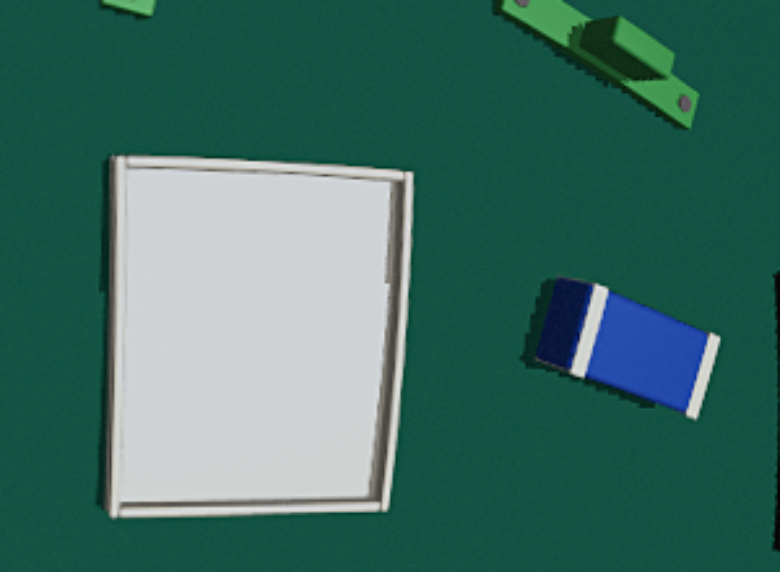

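```bash
python3 -m handwheel '[[[0,2.6,-2.7,0],[0,2.6,-2.7,0],[0,2.6,-2.7,0],[0,2.6,-2.7,0],[0,2.6,-2.7,0],[0,2.6,-2.7,0],[0,2.6,-2.7,0],[0,2.5,-2.7,0]]]';python3 -m handwheel '[[[0,0,0,0],[0,0,0,0],[0,0,0,0]]]'; cat > see.py <<'E'
import sys
from plant import bot
from h import *
def see(tag):
    m=bot.camera_model('wrist');p,d=bot.capture('wrist'); cv2.imwrite(f'pics/{tag}.png',p[:,:,::-1]); np.savez(tag+'.npz',p=p,d=d,**m)
    hsv=cv2.cvtColor(p,cv2.COLOR_RGB2HSV); H,S,V=[hsv[...,i].astype(int) for i in range(3)]
    v,u=np.mgrid[:480,:640]; W=world(m,u,v,d=d,fish=True); ok=(d>0)
    return m,p,H,S,V,W,ok,u,v
def rect(W,k,tag,biggest=True):
    k=k.astype(np.uint8)
    if biggest:
        n,l,st,_=cv2.connectedComponentsWithStats(k); 
        if n<2: print(tag,'none'); return
        k=(l==1+st[1:,4].argmax())
    P=W[k>0]; c,s,a=cv2.minAreaRect(P[:,:2].astype(np.float32)); print(tag,len(P),'c',np.round(c,1),'s',np.round(s,1),'a',round(a,1),'z',np.round(np.percentile(P[:,2],[5,50,95]),1))
E
python3 -c "
from see import *
goto(bot,511.8,20,180,-1.1)
m,p,H,S,V,W,ok,u,v=see('w3')
X,Y,Z=[W[...,i] for i in range(3)]
near=ok&(abs(X-545)<130)&(abs(Y-19)<90)&(v<270)
print(np.median(Z[ok&(H>70)&(H<95)&(S>100)&(v<250)]))
bars=near&(Z>44)&(Z<58)&(V>110)&(S<70)
rect(W,bars&(X<545),'bar robot'); rect(W,bars&(X>545),'bar board')
rect(W,near&(Z>68)&(X<545),'yellow'); rect(W,near&(Z>68)&(X>545),'black')
rect(W,near&(H>5)&(H<18)&(S>150)&(Z<45),'old')
rect(W,near&(Z>0)&(S<80)&(Z<20),'meter plate')
"
```

```text
time: 3.35
tool_pos: [514.4, -91.1, 226.7]
tcp_rot: [0.711, 1.57, -0.879]
contact_force: [0.8, -0.8, 0.7]
grip_width: 41.1
time: 3.6
tool_pos: [512.9, -92.5, 226.4]
tcp_rot: [-1.157, 1.57, -2.747]
contact_force: [0.2, 0.1, -1.0]
grip_width: 41.5
t 3.6 pos [512.9 -92.5 226.4] jaw yaw -1.07 tilt 0.05 F [ 0.2  0.1 -1. ] w 41.5 j [-0.33  0.34  1.53 -0.    1.27 -0.31]
  shift cm (tool x,y,z) [  4.64  -0.31 -11.25]
  turn about tool x rad 0.001  (shift x first, in present axes)
1.4777501290718078
bar robot 2157 c [512.9  21.1] s [119.7  22.4] a 88.6 z [50.1 51.4 52.8]
bar board 2008 c [581.2  20.3] s [119.8  20.6] a 88.9 z [50.1 51.4 52.7]
yellow 742 c [513.1  21.7] s [35.7 13. ] a 88.9 z [77.8 79.3 80.6]
black 797 c [580.7  20. ] s [36.3 14.5] a 89.3 z [70.9 79.2 80.6]
old 2026 c [550.   18.5] s [43.3 52.9] a 89.7 z [35.7 37.3 38.7]
meter plate 8472 c [570.5  21.5] s [138.8 187.6] a 88.8 z [ 6.1  7.6 15.2]
```

View pics/w3.png

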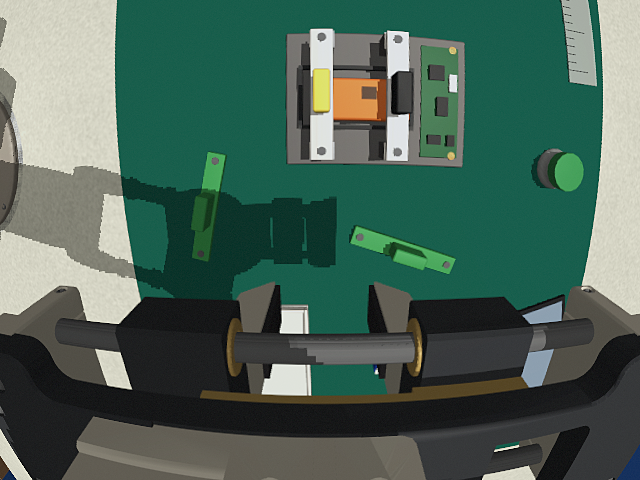

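```bash
python3 -m handwheel '[[[0,-0.1,-3.8,0],[0,-0.1,-3.8,0],[0,0,-3.75,0],[0,0,0,0]]]';python3 -m handwheel '[[[3.5,0,0,0],[3.5,0,0,0],[3.5,0,0,0],[2,0,0,0],[0,0,0,0],[0,0,0,0]]]'; 
python3 -c "
from see import *
goto(bot,512.9,21.2,54,-1.1)
see('w4')"
```

```text
time: 3.98
tool_pos: [512.4, 25.3, 227.1]
tcp_rot: [3.063, 1.569, 1.475]
contact_force: [-0.8, -0.1, 0.8]
grip_width: 41.0
time: 4.48
tool_pos: [512.9, 20.2, 101.6]
tcp_rot: [-1.503, 1.569, -3.094]
contact_force: [0.5, -0.6, -0.4]
grip_width: 41.5
t 4.48 pos [512.9  20.2 101.6] jaw yaw -1.19 tilt 0.09 F [ 0.5 -0.6 -0.4] w 41.5 j [-0.11  0.46  1.73 -0.    0.96 -0.09]
  shift cm (tool x,y,z) [ 4.76  0.01 -0.1 ]
  turn about tool x rad -0.002  (shift x first, in present axes)
```

View pics/w4.png

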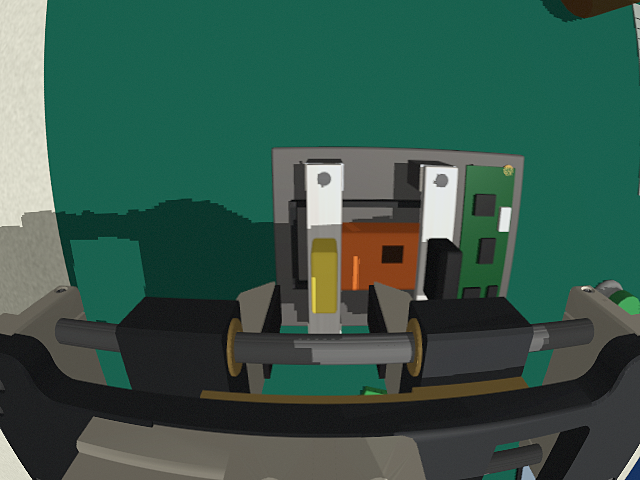

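The yellow grip at (325,275) is centred between the fingers at x 270 and 380. I go down and close.

```bash
python3 -m handwheel '[[[2,0,0,0],[1.7,0,-0.1,0],[1,0,0,0],[0,0,0,0],[0,0,0,0]]]'; python3 -m handwheel '[[[0,0,0,0],[0,0,0,0],[0,0,0,0],[0,0,0,0],[0,0,0,0],[0,0,0,0]]]' 0
python3 -m handwheel '[[[-1,0,0,0],[-1.5,0,0,0],[0,0,0,0],[0,0,0,0]]]'
python3 -c "
from see import *
goto(bot,512.9,21.2,120,-1.1)
see('w5')"
```

```text
time: 4.95
tool_pos: [514.0, 22.1, 55.7]
tcp_rot: [1.374, 1.569, -0.217]
contact_force: [0.3, 0.1, 1.3]
grip_width: 41.5
time: 5.45
tool_pos: [513.5, 22.5, 55.1]
tcp_rot: [1.367, 1.57, -0.223]
contact_force: [-1.0, -0.1, 4.5]
grip_width: 13.8
time: 5.78
tool_pos: [513.9, 22.4, 80.4]
tcp_rot: [1.434, 1.569, -0.155]
contact_force: [0.4, -0.1, 0.1]
grip_width: 13.3
t 5.78 pos [513.9  22.4  80.4] jaw yaw -1.08 tilt 0.11 F [ 0.4 -0.1  0.1] w 13.3 j [-0.11  0.49  1.75 -0.    0.9  -0.09]
  shift cm (tool x,y,z) [-3.96 -0.09  0.13]
  turn about tool x rad 0.0  (shift x first, in present axes)
```

View pics/w5.png

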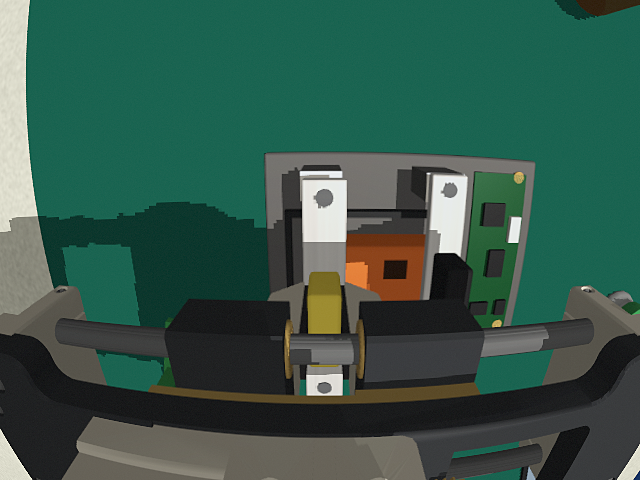

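```bash
python3 -m handwheel '[[[-2.5,0,0,0],[-2.5,0,0,0],[0,-1.1,3,0],[0,-1.1,3,0],[0,-1.1,3,0],[0,-1.1,3,0],[0,-1.1,3,0],[0,-1.1,3,0]]]'; python3 -m handwheel '[[[0,-1.1,3,0],[0,-1.1,3,0],[0,-1.1,3,0],[0,-1.1,3,0],[0,0,0,-0.019],[0,0,0,0],[0,0,0,0],[0,0,0,0]]]'
python3 -c "
from see import *
goto(bot,398,-276.5,17,0)
m,p,H,S,V,W,ok,u,v=see('w6')
X,Y,Z=[W[...,i] for i in range(3)]
"
```

```text
time: 6.5
tool_pos: [442.8, -157.3, 129.1]
tcp_rot: [-2.007, 1.57, 2.686]
contact_force: [0.3, -0.2, 0.8]
grip_width: 13.6
time: 7.17
tool_pos: [397.8, -274.2, 129.3]
tcp_rot: [-2.528, 1.57, 2.185]
contact_force: [-0.0, -0.3, -0.1]
grip_width: 13.8
t 7.17 pos [ 397.8 -274.2  129.3] jaw yaw 0.04 tilt 0.07 F [-0.  -0.3 -0.1] w 13.8 j [-0.76  0.37  1.78  0.    0.99 -0.76]
  shift cm (tool x,y,z) [11.23  0.03  0.24]
  turn about tool x rad 0.001  (shift x first, in present axes)
```

View pics/w6.png

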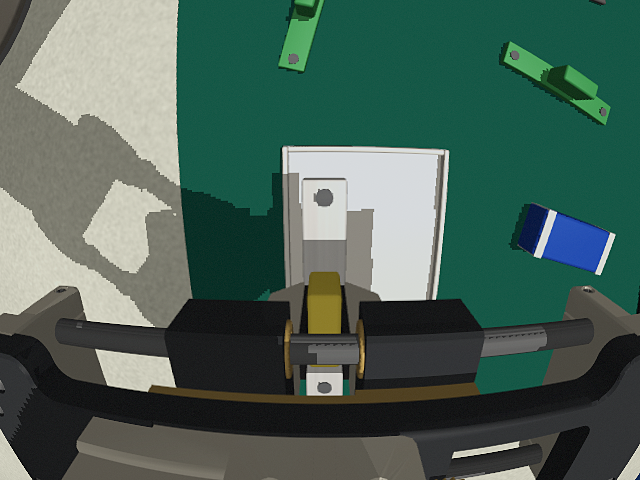

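```bash
python3 -m handwheel '[[[3.5,0,0.1,0],[3.5,0,0.1,0],[2.5,0,0,0],[1.3,0,0,0],[0,0,0,0],[0,0,0,0],[0,0,0,0]]]'; python3 -m handwheel '[[[0.2,0,0,0],[0,0,0,0],[0,0,0,0]]]'; python3 -m handwheel '[[[0.1,0,0,0],[0,0,0,0],[0,0,0,0]]]'
python3 -c "
from see import *
goto(bot,398,-276.5,17,0)"
```

```text
time: 7.8
tool_pos: [398.5, -277.4, 22.7]
tcp_rot: [0.792, 1.569, -0.778]
contact_force: [0.2, -0.5, 0.5]
grip_width: 13.6
time: 8.05
tool_pos: [398.0, -277.6, 20.5]
tcp_rot: [0.767, 1.569, -0.804]
contact_force: [0.2, 0.2, -0.8]
grip_width: 13.7
time: 8.3
tool_pos: [397.7, -277.5, 18.8]
tcp_rot: [0.644, 1.571, -0.927]
contact_force: [0.0, 0.6, -0.2]
grip_width: 13.9
t 8.3 pos [ 397.7 -277.5   18.8] jaw yaw -0.01 tilt 0.01 F [ 0.   0.6 -0.2] w 13.9 j [-0.77  0.55  1.88 -0.    0.71 -0.77]
  shift cm (tool x,y,z) [ 0.18  0.03 -0.1 ]
  turn about tool x rad -0.0  (shift x first, in present axes)
```

```bash
python3 -m handwheel '[[[0.1,0,0,0],[0,0,0,0],[0,0,0,0]]]'; python3 -m handwheel '[[[0.05,0,0,0],[0,0,0,0],[0,0,0,0]]]'; python3 -m handwheel '[[[0.05,0,0,0],[0,0,0,0],[0,0,0,0]]]'
```

```text
time: 8.55
tool_pos: [397.6, -277.4, 17.6]
tcp_rot: [-1.974, 1.571, 2.739]
contact_force: [0.4, -0.2, -0.6]
grip_width: 13.6
time: 8.8
tool_pos: [397.7, -277.4, 17.2]
tcp_rot: [-1.658, 1.571, 3.054]
contact_force: [0.5, 0.0, -0.3]
grip_width: 13.7
time: 9.05
tool_pos: [397.7, -277.4, 17.1]
tcp_rot: [0.493, 1.57, -1.078]
contact_force: [-1.5, 1.6, 5.2]
grip_width: 13.7
```

```bash
python3 -m handwheel '[[[0,0,0,0],[0,0,0,0],[0,0,0,0],[0,0,0,0]]]' 0.45; python3 -m handwheel '[[[-0.8,0,0,0],[-2,0,0,0],[-3.5,0,0,0],[-3.5,0,0,0],[-3.5,0,0,0],[0,0,0,0]]]'
python3 -c "
from see import *
goto(bot,581,-100,140,-1.1)
m,p,H,S,V,W,ok,u,v=see('w7')"
```

```text
time: 9.38
tool_pos: [397.7, -277.4, 16.6]
tcp_rot: [-0.604, 1.571, -2.174]
contact_force: [-0.3, 0.4, 0.2]
grip_width: 35.8
time: 9.88
tool_pos: [400.3, -279.8, 156.6]
tcp_rot: [0.804, 1.559, -0.767]
contact_force: [0.9, -1.6, -0.3]
grip_width: 41.1
t 9.88 pos [ 400.3 -279.8  156.6] jaw yaw 0.01 tilt 0.7 F [ 0.9 -1.6 -0.3] w 41.1 j [-0.77  0.34  1.74  0.    1.05 -0.77]
  shift cm (tool x,y,z) [  1.66  18.06 -17.99]
  turn about tool x rad 0.019  (shift x first, in present axes)
```

View pics/w7.png

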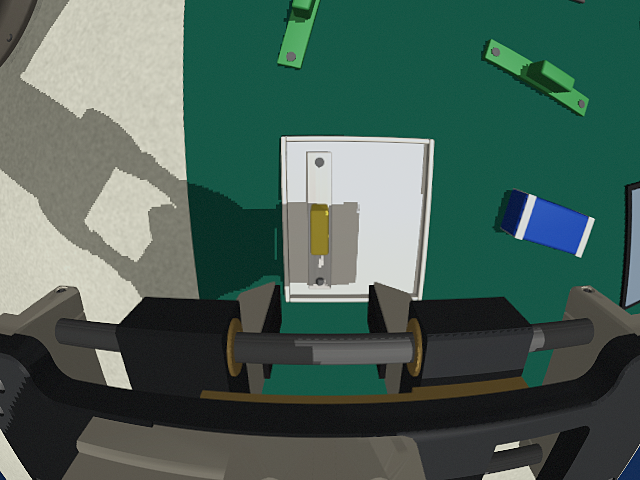

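```bash
python3 -m handwheel '[[[0,0,0,0.019],[0,1.8,-3,0],[0,1.8,-3,0],[0,1.8,-3,0],[0,1.8,-3,0],[0,1.8,-3,0],[0,1.8,-3,0]]]'; python3 -m handwheel '[[[0,1.8,-3,0],[0,1.8,-3,0],[0,1.7,-3,0],[0,1.7,-3.2,0],[0,0,0,0],[0,0,0,0],[0,0,0,0]]]';  python3 -m handwheel '[[[3,0,0,0],[2,0,0,0],[0,0,0,0],[0,0,0,0]]]';
python3 -c "
from see import *
goto(bot,581.5,21.5,55,-1.1)
m,p,H,S,V,W,ok,u,v=see('w8')"
```

```text
time: 10.52
tool_pos: [508.7, -97.6, 147.9]
tcp_rot: [-1.858, 1.567, 2.834]
contact_force: [0.3, -0.6, -0.6]
grip_width: 41.5
time: 11.1
tool_pos: [580.2, 21.0, 148.0]
tcp_rot: [-1.498, 1.567, -3.088]
contact_force: [-1.0, 0.4, 0.4]
grip_width: 41.3
time: 11.43
tool_pos: [580.1, 19.9, 98.8]
tcp_rot: [-1.572, 1.567, 3.12]
contact_force: [0.8, -0.1, -0.2]
grip_width: 41.3
t 11.43 pos [580.1  19.9  98.8] jaw yaw -1.2 tilt 0.19 F [ 0.8 -0.1 -0.2] w 41.3 j [-0.1   0.57  1.53 -0.    1.04 -0.08]
  shift cm (tool x,y,z) [ 4.38  0.15 -0.16]
  turn about tool x rad -0.002  (shift x first, in present axes)
```

View pics/w8.png

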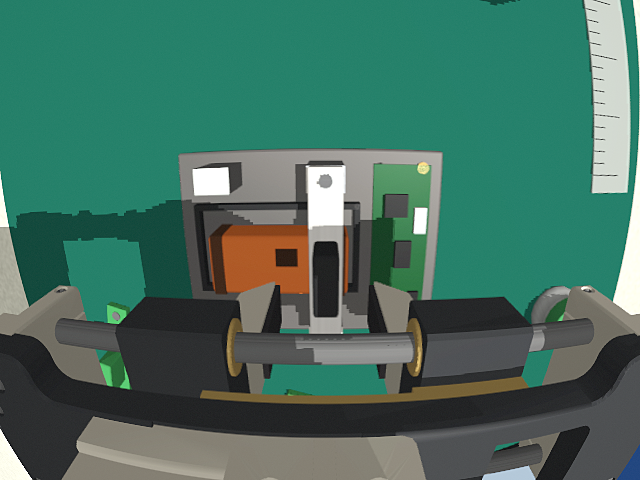

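The black grip at (326,280) is centred between the fingers. I grasp and lift it.

```bash
python3 -m handwheel '[[[2,0.1,-0.1,0],[1.5,0,-0.1,0],[0.8,0,0,0],[0,0,0,0],[0,0,0,0]]]'; python3 -m handwheel '[[[0,0,0,0],[0,0,0,0],[0,0,0,0],[0,0,0,0],[0,0,0,0],[0,0,0,0]]]' 0
python3 -m handwheel '[[[-1,0,0,0],[-2,0,0,0],[-3,0,0,0],[-2,0,0,0],[0,0,0,0],[0,0,0,0]]]'
python3 -c "
from see import *
goto(bot,462,-276.5,120,0)
see('w9')"
```

```text
time: 11.9
tool_pos: [582.9, 22.8, 57.6]
tcp_rot: [1.367, 1.57, -0.224]
contact_force: [0.3, -0.3, 0.4]
grip_width: 41.6
time: 12.4
tool_pos: [582.5, 23.1, 57.1]
tcp_rot: [1.263, 1.57, -0.327]
contact_force: [-1.7, 0.1, 1.8]
grip_width: 13.7
time: 12.9
tool_pos: [583.1, 23.1, 138.2]
tcp_rot: [1.471, 1.568, -0.119]
contact_force: [-0.2, -0.6, -1.4]
grip_width: 14.1
t 12.9 pos [583.1  23.1 138.2] jaw yaw -1.09 tilt 0.17 F [-0.2 -0.6 -1.4] w 14.1 j [-0.09  0.53  1.49 -0.    1.13 -0.07]
  shift cm (tool x,y,z) [  1.8  -11.54  30.19]
  turn about tool x rad -0.019  (shift x first, in present axes)
```

View pics/w9.png

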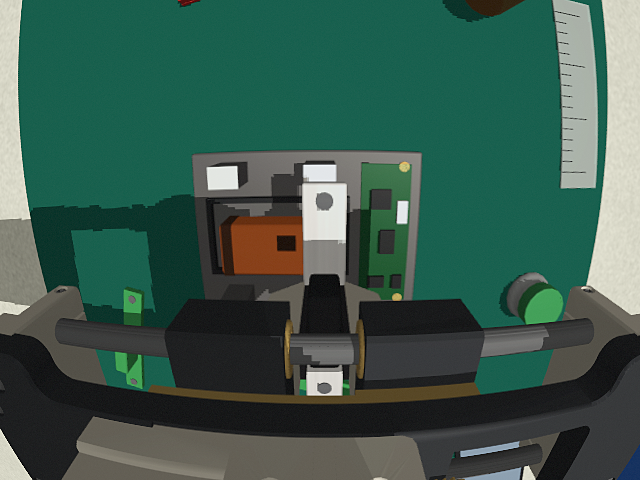

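```bash
python3 -m handwheel '[[[0,-1.2,3,0],[0,-1.2,3,0],[0,-1.2,3,0],[0,-1.2,3,0],[0,-1.2,3,0],[0,-1.1,3,0],[0,-1.1,3,0],[0,-1.1,3,0]]]'; python3 -m handwheel '[[[0,-1.1,3,0],[0,-1.1,3.1,0],[0,0,0,-0.019],[0,0,0,0],[0,0,0,0],[0,0,0,0]]]'
python3 -c "
from see import *
goto(bot,462,-276.5,19.1,0)
m,p,H,S,V,W,ok,u,v=see('w10')
"
```

```text
time: 13.62
tool_pos: [483.2, -215.8, 135.3]
tcp_rot: [-2.098, 1.568, 2.595]
contact_force: [0.1, -0.8, -0.5]
grip_width: 13.7
time: 14.12
tool_pos: [461.7, -274.4, 136.0]
tcp_rot: [-2.392, 1.569, 2.321]
contact_force: [-0.4, 0.1, -0.8]
grip_width: 14.0
t 14.12 pos [ 461.7 -274.4  136. ] jaw yaw 0.03 tilt 0.1 F [-0.4  0.1 -0.8] w 14.0 j [-0.68  0.45  1.62  0.    1.07 -0.68]
  shift cm (tool x,y,z) [11.69  0.05  0.23]
  turn about tool x rad 0.001  (shift x first, in present axes)
```

View pics/w10.png

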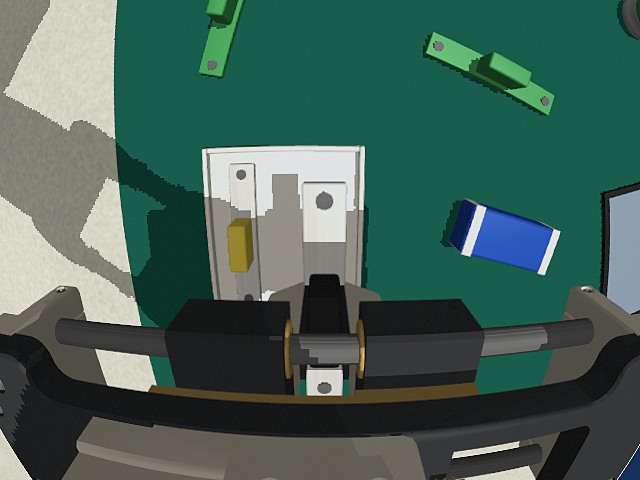

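```bash
python3 -m handwheel '[[[3.5,0,0.1,0],[3.5,0,0.1,0],[2.5,0,0,0],[1.7,0,0,0],[0,0,0,0],[0,0,0,0],[0,0,0,0]]]'; python3 -m handwheel '[[[0.2,0,0,0],[0,0,0,0],[0,0,0,0]]]'; python3 -m handwheel '[[[0.1,0,0,0],[0,0,0,0],[0,0,0,0]]]'
```

```text
time: 14.75
tool_pos: [462.7, -277.6, 25.8]
tcp_rot: [0.864, 1.569, -0.706]
contact_force: [0.1, -0.8, -0.5]
grip_width: 13.9
time: 15.0
tool_pos: [462.1, -277.9, 23.6]
tcp_rot: [0.858, 1.569, -0.713]
contact_force: [0.1, 0.5, -0.6]
grip_width: 14.0
time: 15.25
tool_pos: [461.7, -277.7, 21.9]
tcp_rot: [0.793, 1.57, -0.778]
contact_force: [0.7, -0.6, -0.6]
grip_width: 13.6
```

```bash
python3 -m handwheel '[[[0.15,0,-0.1,0],[0,0,0,0],[0,0,0,0]]]'; python3 -m handwheel '[[[0.1,0,0,0],[0,0,0,0],[0,0,0,0]]]'; python3 -m handwheel '[[[0.05,0,0,0],[0,0,0,0],[0,0,0,0]]]'
```

```text
time: 15.5
tool_pos: [461.6, -276.5, 20.1]
tcp_rot: [-2.007, 1.57, 2.705]
contact_force: [0.5, -0.1, -0.8]
grip_width: 13.7
time: 15.75
tool_pos: [461.7, -276.6, 19.2]
tcp_rot: [-0.597, 1.571, -2.167]
contact_force: [0.3, -0.3, -0.9]
grip_width: 13.5
time: 16.0
tool_pos: [461.7, -276.6, 19.1]
tcp_rot: [0.611, 1.571, -0.96]
contact_force: [-0.8, 1.1, 5.9]
grip_width: 13.7
```

```bash
python3 -m handwheel '[[[0,0,0,0],[0,0,0,0],[0,0,0,0],[0,0,0,0]]]' 0.45; python3 -m handwheel '[[[-0.8,0,0,0],[-2,0,0,0],[-3.5,0,0,0],[-3.5,0,0,0],[-3.5,0,0,0],[0,0,0,0],[0,0,0,0],[0,0,0,0]]]'
python3 -c "
from see import *
goto(bot,547,-80,155,0)
m,p,H,S,V,W,ok,u,v=see('w11')
X,Y,Z=[W[...,i] for i in range(3)]
t=ok&(abs(X-429.5)<58)&(abs(Y+278)<70)&(v<290)
rect(W,t&(H>20)&(H<35)&(S>120)&(Z>30),'yellow'); rect(W,t&(X>440)&(Z>30),'black')
rect(W,t&(Z>9)&(Z<18)&(V>100)&(X<420)&(X>380),'ybar')
rect(W,t&(Z>9)&(Z<18)&(V>100)&(X>440)&(X<480),'bbar')
"
```

```text
time: 16.33
tool_pos: [461.7, -276.6, 18.5]
tcp_rot: [-1.796, 1.571, 2.916]
contact_force: [-0.6, 0.1, 0.5]
grip_width: 35.8
time: 17.0
tool_pos: [461.4, -276.4, 151.7]
tcp_rot: [-1.721, 1.571, 2.991]
contact_force: [0.3, -0.3, -0.5]
grip_width: 41.3
t 17.0 pos [ 461.4 -276.4  151.7] jaw yaw 0.0 tilt 0.01 F [ 0.3 -0.3 -0.5] w 41.3 j [-0.68  0.44  1.6  -0.    1.11 -0.68]
  shift cm (tool x,y,z) [ -0.33   8.56 -19.64]
  turn about tool x rad 0.0  (shift x first, in present axes)
yellow 901 c [ 398.7 -277.6] s [34.6 14.3] a 89.6 z [33.2 41.3 42.6]
black 883 c [ 462.9 -278.8] s [13.9 35.9] a 0.0 z [36.3 41.3 42.5]
ybar 2034 c [ 398.6 -275. ] s [113.   20.7] a 90.0 z [12.4 13.7 14.9]
bbar 2234 c [ 462.4 -275.4] s [111.3  20.5] a 90.0 z [12.3 13.6 14.8]
```

View pics/w11.png

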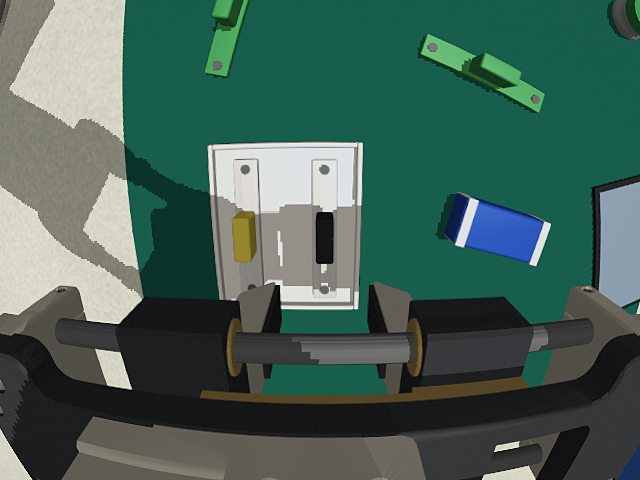

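Both brackets lie flat in the tray, yellow grip at (245,238) and black at (324,240). Now I go to the old pack.

```bash
python3 -m handwheel '[[[0,1.4,-3.3,0],[0,1.4,-3.3,0],[0,1.4,-3.3,0],[0,1.4,-3.3,0],[0,1.5,-3.3,0],[0,1.5,-3.3,0],[0,0,0,0],[0,0,0,0]]]' 0.7; python3 -m handwheel '[[[0,0,0,0],[0,0,0,0]]]'
python3 -c "
from see import *
goto(bot,547,20.5,155,88.9)
m,p,H,S,V,W,ok,u,v=see('w12')
X,Y,Z=[W[...,i] for i in range(3)]
t=ok&(abs(X-547)<120)&(abs(Y-20)<90)&(v<280)
rect(W,t&(Z>30)&(Z<40)&(H>3)&(H<20)&(S>100),'old top')
k=t&(Z>40)&(Z<47)&(S<60)&(V>150)
for sx in (-1,1):
  for sy in (-1,1): rect(W,k&((X-547)*sx>0)&((Y-20)*sy>0),f'post {sx} {sy}')
"
```

```text
time: 17.72
tool_pos: [547.3, -76.7, 150.0]
tcp_rot: [-1.798, 1.568, 2.918]
contact_force: [-0.4, 0.4, -0.0]
grip_width: 64.5
time: 17.88
tool_pos: [546.9, -79.6, 150.9]
tcp_rot: [-1.615, 1.569, 3.096]
contact_force: [0.0, -0.6, 0.2]
grip_width: 64.5
t 17.88 pos [546.9 -79.6 150.9] jaw yaw -0.07 tilt 0.1 F [ 0.  -0.6  0.2] w 64.5 j [-0.28  0.46  1.56 -0.    1.12 -0.28]
  shift cm (tool x,y,z) [-4.100e-01 -1.000e-02 -1.001e+01]
  turn about tool x rad -1.553  (shift x first, in present axes)
old top 5920 c [550.4  17.2] s [40.2 90.5] a 89.1 z [35.9 37.4 38.7]
post -1 -1 687 c [512.2 -30.3] s [16.4 22.1] a 88.1 z [42.7 43.9 45. ]
post -1 1 645 c [513.9  73.4] s [16.  22.6] a 87.0 z [42.3 43.7 44.9]
post 1 -1 679 c [580.3 -31.6] s [16.3 22.4] a 87.7 z [42.8 43.9 44.9]
post 1 1 655 c [582.   72.4] s [16.5 22.3] a 88.0 z [42.4 43.7 44.8]
```

View pics/w12.png

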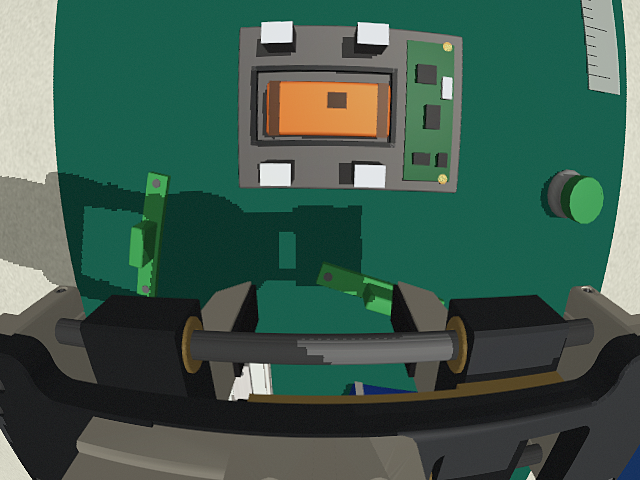

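```bash
python3 -m handwheel '[[[0,0.1,-3.2,0],[0,0.1,-3.2,0],[0,0.1,-3.3,0],[0,0,0,-0.125],[0,0,0,-0.125],[0,0,0,-0.125],[0,0,0,-0.125],[0,0,0,-0.125]]]'; python3 -m handwheel '[[[0,0,0,-0.125],[0,0,0,-0.125],[0,0,0,-0.125],[0,0,0,-0.125],[0,0,0,-0.125],[0,0,0,-0.125],[0,0,0,-0.125],[0,0,0,-0.053]]]'; python3 -m handwheel '[[[2.5,0,0,0],[2.5,0,0,0],[2,0,0,0],[0,0,0,0],[0,0,0,0],[0,0,0,0]]]'
python3 -c "
from see import *
goto(bot,550.4,17.7,17.5,89)
m,p,H,S,V,W,ok,u,v=see('w13')
"
```

```text
time: 18.6
tool_pos: [550.5, 17.1, 151.6]
tcp_rot: [-1.568, 1.57, -2.509]
contact_force: [-0.1, 0.3, -0.4]
grip_width: 64.2
time: 19.27
tool_pos: [550.5, 16.9, 151.6]
tcp_rot: [-2.425, 1.57, -2.438]
contact_force: [-0.5, -0.2, -1.0]
grip_width: 64.5
time: 19.77
tool_pos: [551.4, 17.6, 82.8]
tcp_rot: [-0.169, 1.569, -0.188]
contact_force: [0.2, 0.3, 0.1]
grip_width: 64.2
t 19.77 pos [551.4  17.6  82.8] jaw yaw 88.91 tilt 0.09 F [0.2 0.3 0.1] w 64.2 j [-0.11  0.54  1.64 -0.    0.96 -1.66]
  shift cm (tool x,y,z) [ 6.53  0.01 -0.11]
  turn about tool x rad -0.001  (shift x first, in present axes)
```

View pics/w13.png

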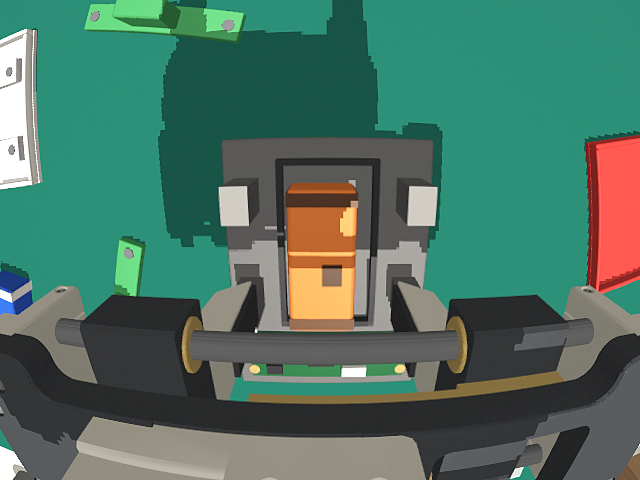

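The orange pack at (322,255) is centred between the fingers. I go down to it.

```bash
python3 -m handwheel '[[[2.5,0,0,0],[2,0,-0.1,0],[1.4,0,0,0],[0.4,0,0,0],[0,0,0,0],[0,0,0,0],[0,0,0,0]]]'; python3 -m handwheel '[[[0,0,0,0],[0,0,0,0]]]'
python3 -c "
from see import *
goto(bot,550.4,17.7,17.5,89)
m,p,H,S,V,W,ok,u,v=see('w14')
"
```

```text
time: 20.4
tool_pos: [550.8, 18.3, 20.2]
tcp_rot: [-0.125, 1.568, -0.143]
contact_force: [-0.0, 0.9, 1.1]
grip_width: 64.5
time: 20.57
tool_pos: [550.3, 18.4, 19.6]
tcp_rot: [-0.13, 1.569, -0.147]
contact_force: [0.4, -0.0, 0.9]
grip_width: 64.0
t 20.57 pos [550.3  18.4  19.6] jaw yaw 88.98 tilt 0.1 F [ 0.4 -0.   0.9] w 64.0 j [-0.11  0.63  1.69 -0.    0.82 -1.66]
  shift cm (tool x,y,z) [ 0.21 -0.07  0.01]
  turn about tool x rad -0.0  (shift x first, in present axes)
```

View pics/w14.png

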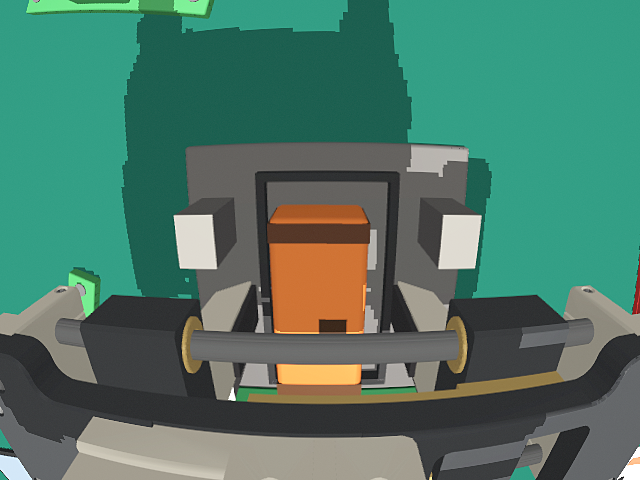

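```bash
python3 -m handwheel '[[[0.15,-0.05,0,0],[0,0,0,0],[0,0,0,0]]]'; python3 -m handwheel '[[[0,0,0,0],[0,0,0,0],[0,0,0,0],[0,0,0,0],[0,0,0,0],[0,0,0,0]]]' 0; python3 -m handwheel '[[[-0.5,0,0,0],[-1,0,0,0],[-1.5,0,0,0],[0,0,0,0],[0,0,0,0]]]'
python3 -c "
from see import *
goto(bot,517.5,299.5,120,11.6)
m,p,H,S,V,W,ok,u,v=see('w15')
"
```

```text
time: 20.87
tool_pos: [549.6, 17.9, 17.2]
tcp_rot: [-2.509, 1.571, -2.527]
contact_force: [-0.3, -0.8, 0.2]
grip_width: 64.3
time: 21.37
tool_pos: [549.7, 17.8, 17.2]
tcp_rot: [-1.236, 1.571, -1.254]
contact_force: [0.1, -0.1, 0.1]
grip_width: 40.1
time: 21.78
tool_pos: [550.5, 17.9, 48.3]
tcp_rot: [-0.115, 1.568, -0.133]
contact_force: [-0.3, 0.5, -2.3]
grip_width: 39.3
t 21.78 pos [550.5  17.9  48.3] jaw yaw 88.98 tilt 0.15 F [-0.3  0.5 -2.3] w 39.3 j [-0.11  0.59  1.67 -0.    0.88 -1.66]
  shift cm (tool x,y,z) [-7.19 28.1  -3.78]
  turn about tool x rad 1.351  (shift x first, in present axes)
```

View pics/w15.png

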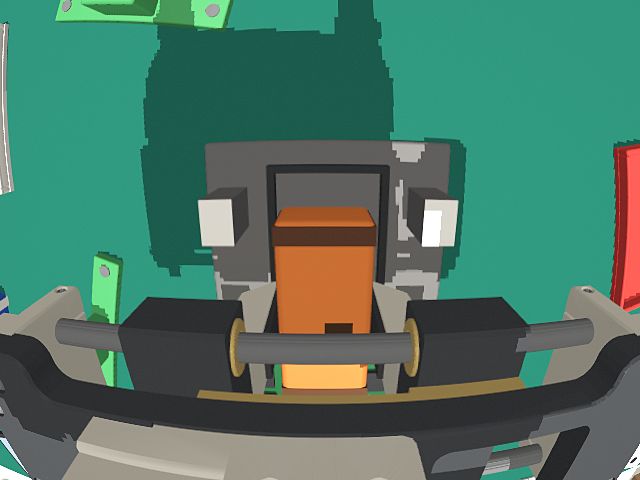

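```bash
python3 -m handwheel '[[[-2.5,0,0,0],[-2.5,0,0,0],[-2.5,0,0,0],[0,3.5,-0.5,0],[0,3.5,-0.5,0],[0,3.5,-0.5,0],[0,3.5,-0.5,0],[0,3.5,-0.5,0]]]';python3 -m handwheel '[[[0,3.5,-0.5,0],[0,3.5,-0.4,0],[0,3.5,-0.4,0],[0,0,0,0.123],[0,0,0,0.123],[0,0,0,0.123],[0,0,0,0.123],[0,0,0,0.123]]]';python3 -m handwheel '[[[0,0,0,0.123],[0,0,0,0.123],[0,0,0,0.123],[0,0,0,0.123],[0,0,0,0.123],[0,0,0,0.12],[0,0,0,0],[0,0,0,0]]]'
python3 -c "
from see import *
goto(bot,517.5,299.5,15.2,11.6)
m,p,H,S,V,W,ok,u,v=see('w16')
X,Y,Z=[W[...,i] for i in range(3)]
t=ok&(abs(X-518)<100)&(abs(Y-300)<110)&(v<285)&((H<6)|(H>174))&(S>140)
rect(W,t&(Z<20),'red')
"
```

```text
time: 22.5
tool_pos: [526.9, 194.7, 121.4]
tcp_rot: [-2.858, 1.569, -2.876]
contact_force: [1.7, 0.3, -1.5]
grip_width: 39.4
time: 23.17
tool_pos: [516.0, 298.5, 121.0]
tcp_rot: [-2.069, 1.569, -2.708]
contact_force: [-0.3, -0.1, -1.3]
grip_width: 39.9
time: 23.83
tool_pos: [516.3, 298.4, 121.4]
tcp_rot: [-1.326, 1.569, -2.69]
contact_force: [-0.6, 0.4, -2.2]
grip_width: 39.8
t 23.83 pos [516.3 298.4 121.4] jaw yaw 11.84 tilt 0.08 F [-0.6  0.4 -2.2] w 39.8 j [ 0.4   0.57  1.46 -0.    1.11  0.19]
  shift cm (tool x,y,z) [10.62  0.16 -0.09]
  turn about tool x rad 0.004  (shift x first, in present axes)
red 16808 c [515.6 315.6] s [131.7 116.1] a 11.7 z [ 4.4  5.7 15.6]
```

View pics/w16.png

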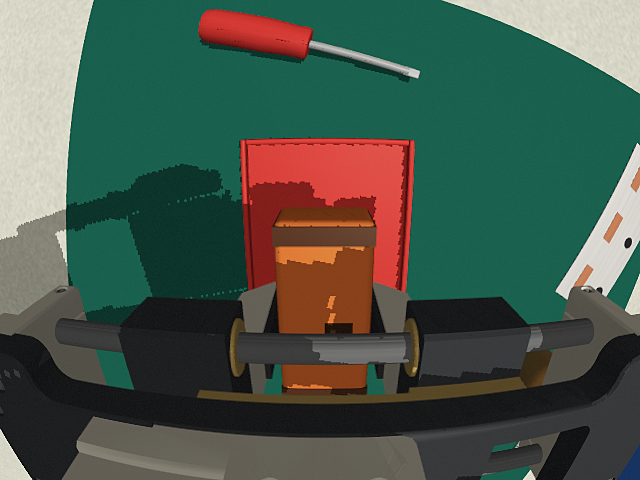

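```bash
python3 -m handwheel '[[[3.5,0.1,-0.1,0],[3.5,0,-0.1,0],[2,0,0,0],[1,0,0,0],[0,0,0,0],[0,0,0,0],[0,0,0,0]]]'; python3 -m handwheel '[[[0.2,0,0,0],[0,0,0,0],[0,0,0,0]]]'; python3 -m handwheel '[[[0.1,0,0,0],[0,0,0,0],[0,0,0,0]]]'
```

```text
time: 24.47
tool_pos: [518.4, 301.2, 23.8]
tcp_rot: [1.739, 1.568, 0.372]
contact_force: [-0.8, 0.1, -1.3]
grip_width: 39.7
time: 24.72
tool_pos: [517.7, 300.9, 21.1]
tcp_rot: [1.72, 1.569, 0.353]
contact_force: [-1.2, 1.0, -2.0]
grip_width: 39.8
time: 24.97
tool_pos: [517.2, 300.7, 19.3]
tcp_rot: [0.564, 1.571, -0.804]
contact_force: [-0.6, 0.5, -1.9]
grip_width: 39.8
```

```bash
python3 -m handwheel '[[[0.2,0,0,0],[0,0,0,0],[0,0,0,0]]]'; python3 -m handwheel '[[[0.1,0,0,0],[0,0,0,0],[0,0,0,0]]]'; python3 -m handwheel '[[[0.05,0,0,0],[0,0,0,0],[0,0,0,0]]]'; python3 -m handwheel '[[[0.05,0,0,0],[0,0,0,0],[0,0,0,0]]]'
```

```text
time: 25.22
tool_pos: [517.1, 300.7, 17.0]
tcp_rot: [-1.162, 1.57, -2.53]
contact_force: [0.1, 0.2, -2.0]
grip_width: 39.5
time: 25.47
tool_pos: [517.2, 300.7, 16.1]
tcp_rot: [-1.079, 1.571, -2.447]
contact_force: [-0.2, 0.2, -1.0]
grip_width: 39.7
time: 25.72
tool_pos: [517.2, 300.7, 15.6]
tcp_rot: [-0.755, 1.571, -2.123]
contact_force: [-0.3, 0.3, -2.3]
grip_width: 40.0
time: 25.97
tool_pos: [517.3, 300.7, 15.2]
tcp_rot: [1.2, 1.571, -0.168]
contact_force: [1.0, 0.1, -1.7]
grip_width: 39.5
```

```bash
python3 -m handwheel '[[[0.05,0,0,0],[0,0,0,0],[0,0,0,0]]]'; python3 -m handwheel '[[[0.04,0,0,0],[0,0,0,0],[0,0,0,0]]]'
```

```text
time: 26.22
tool_pos: [517.3, 300.7, 15.2]
tcp_rot: [1.349, 1.57, -0.019]
contact_force: [-0.5, -0.6, 4.8]
grip_width: 40.1
time: 26.47
tool_pos: [517.3, 300.7, 15.2]
tcp_rot: [1.465, 1.57, 0.097]
contact_force: [-2.0, -1.4, 7.9]
grip_width: 39.5
```

```bash
python3 -m handwheel '[[[0,0,0,0],[0,0,0,0],[0,0,0,0],[0,0,0,0]]]' 0.7; python3 -m handwheel '[[[-0.8,0,0,0],[-2,0,0,0],[-3.5,0,0,0],[-3.5,0,0,0],[-3.5,0,0,0],[0,0,0,0],[0,0,0,0],[0,0,0,0]]]'
python3 -c "
from see import *
goto(bot,517.5,299.5,15.2,11.6)
m,p,H,S,V,W,ok,u,v=see('w17')
for n in ('w7','w10','w11'):
    z=np.load(n+'.npz'); m={k:z[k] for k in ('fx','fy','cx','cy','position','rotation')}
    W=world(m,u,v,d=z['d'],fish=True); X,Y,Z=[W[...,i] for i in range(3)]
    t=(z['d']>0)&(abs(X-615)<80)&(abs(Y+276)<70)&(v<285)
    rect(W,t&(Z>27)&(Z<36),n+' blue')
"
```

```text
time: 26.8
tool_pos: [517.3, 300.7, 14.0]
tcp_rot: [-0.805, 1.571, -2.173]
contact_force: [-0.3, -1.2, -0.3]
grip_width: 61.3
time: 27.47
tool_pos: [516.9, 300.5, 147.2]
tcp_rot: [-1.05, 1.57, -2.418]
contact_force: [0.4, -0.3, -0.1]
grip_width: 64.6
t 27.47 pos [516.9 300.5 147.2] jaw yaw 11.63 tilt 0.02 F [ 0.4 -0.3 -0.1] w 64.6 j [ 0.4   0.54  1.43 -0.    1.17  0.2 ]
  shift cm (tool x,y,z) [13.2   0.04  0.11]
  turn about tool x rad 0.001  (shift x first, in present axes)
w7 blue 3179 c [ 614.9 -274.9] s [40.8 91.2] a 76.3 z [29.8 31.5 32.7]
w10 blue 4422 c [ 615.4 -274.8] s [41.  91.2] a 76.7 z [29.8 31.5 32.7]
w11 blue 4109 c [ 615.1 -274.9] s [41.  90.3] a 76.5 z [29.9 31.6 32.8]
```

View pics/w17.png

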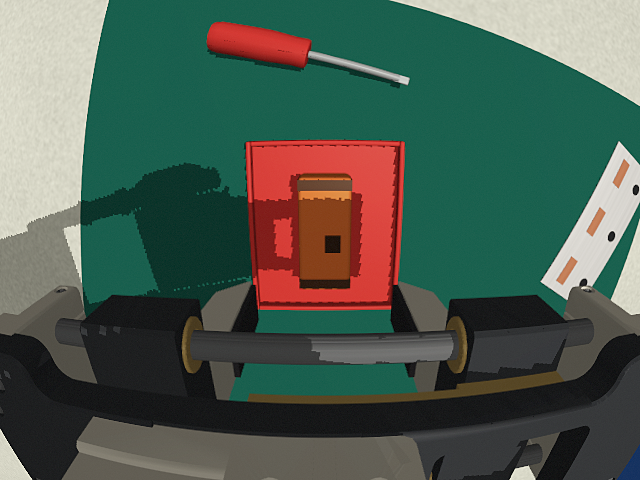

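The old pack lies flat in the red tray at (325,230). Now the new pack at (615,-275), with the jaws at 76.5 degrees.

```bash
python3 -m handwheel '[[[0,-0.1,3.6,0],[0,-0.1,3.6,0],[0,-0.1,3.6,0],[0,-0.1,3.6,0],[0,-0.1,3.6,0],[0,-0.1,3.6,0],[0,-0.1,3.6,0],[0,-0.1,3.6,0]]]';python3 -m handwheel '[[[0,-0.1,3.6,0],[0,-0.1,3.6,0],[0,-0.1,3.6,0],[0,-0.1,3.6,0],[0,-0.2,3.7,0],[0,-0.2,3.7,0],[0,-0.2,3.8,0],[0,-0.2,3.8,0]]]';python3 -m handwheel '[[[0,0,0,-0.125],[0,0,0,-0.125],[0,0,0,-0.125],[0,0,0,-0.125],[0,0,0,-0.125],[0,0,0,-0.125],[0,0,0,-0.125],[0,0,0,-0.125]]]';python3 -m handwheel '[[[0,0,0,-0.125],[0,0,0,-0.007],[0,0,0,0],[2,0,0,0],[2.5,0,0,0],[1.5,0,0,0],[0,0,0,0],[0,0,0,0]]]'
python3 -c "
from see import *
goto(bot,615.3,-274.6,12,76.5)
m,p,H,S,V,W,ok,u,v=see('w18')
X,Y,Z=[W[...,i] for i in range(3)]
t=ok&(abs(X-615)<80)&(abs(Y+276)<70)&(v<330)
rect(W,t&(Z>27)&(Z<36),' blue')
"
```

```text
time: 28.18
tool_pos: [566.6, 15.4, 145.6]
tcp_rot: [-1.875, 1.567, 3.04]
contact_force: [1.0, -0.3, 0.2]
grip_width: 64.3
time: 28.85
tool_pos: [614.2, -274.8, 145.2]
tcp_rot: [-2.31, 1.567, 2.605]
contact_force: [0.0, -0.2, 0.2]
grip_width: 64.4
time: 29.52
tool_pos: [614.2, -273.0, 145.1]
tcp_rot: [2.986, 1.567, 2.625]
contact_force: [-1.0, -0.2, 0.5]
grip_width: 64.6
time: 30.18
tool_pos: [614.4, -273.0, 86.2]
tcp_rot: [2.871, 1.568, 2.633]
contact_force: [-0.1, -0.4, -0.1]
grip_width: 63.7
t 30.18 pos [ 614.4 -273.    86.2] jaw yaw 76.35 tilt 0.16 F [-0.1 -0.4 -0.1] w 63.7 j [-0.53  0.73  1.25 -0.    1.16 -1.86]
  shift cm (tool x,y,z) [ 7.42 -0.14  0.14]
  turn about tool x rad -0.003  (shift x first, in present axes)
 blue 8706 c [ 614.9 -275. ] s [40.6 88.8] a 76.5 z [30.1 31.4 32.5]
```

View pics/w18.png

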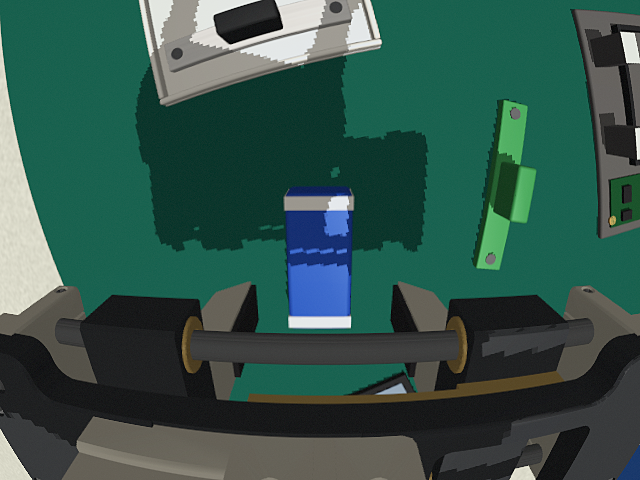

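```bash
python3 -m handwheel '[[[2.5,-0.1,0.1,0],[2.5,0,0,0],[1.5,0,0,0],[0.7,0,0,0],[0,0,0,0],[0,0,0,0],[0,0,0,0]]]'; python3 -m handwheel '[[[0,0,0,0],[0,0,0,0]]]'
python3 -c "
from see import *
goto(bot,615.3,-274.6,12,76.5)"
```

```text
time: 30.82
tool_pos: [616.9, -275.2, 17.3]
tcp_rot: [-0.32, 1.567, -0.556]
contact_force: [0.1, 0.6, 0.3]
grip_width: 64.0
time: 30.98
tool_pos: [616.4, -275.0, 16.7]
tcp_rot: [-0.326, 1.569, -0.561]
contact_force: [-0.5, -0.4, 0.1]
grip_width: 64.3
t 30.98 pos [ 616.4 -275.    16.7] jaw yaw 76.48 tilt 0.13 F [-0.5 -0.4  0.1] w 64.3 j [-0.53  0.82  1.3  -0.    1.03 -1.87]
  shift cm (tool x,y,z) [ 0.47  0.01 -0.12]
  turn about tool x rad -0.0  (shift x first, in present axes)
```

```bash
python3 -m handwheel '[[[0.35,0,-0.05,0],[0,0,0,0],[0,0,0,0],[0,0,0,0]]]'; python3 -m handwheel '[[[0,0,0,0],[0,0,0,0],[0,0,0,0],[0,0,0,0],[0,0,0,0],[0,0,0,0]]]' 0; python3 -m handwheel '[[[-0.5,0,0,0],[-1,0,0,0],[-2.5,0,0,0],[-2.5,0,0,0],[-2.5,0,0,0],[-2,0,0,0],[0,0,0,0],[0,0,0,0]]]'
python3 -c "
from see import *
goto(bot,547.5,21,120,89)
m,p,H,S,V,W,ok,u,v=see('w19')
"
```

```text
time: 31.32
tool_pos: [615.2, -274.4, 11.7]
tcp_rot: [3.056, 1.571, 2.82]
contact_force: [-0.2, 0.7, -0.4]
grip_width: 64.4
time: 31.82
tool_pos: [615.3, -274.6, 11.9]
tcp_rot: [-0.951, 1.571, -1.187]
contact_force: [-0.7, 0.3, -0.7]
grip_width: 39.5
time: 32.48
tool_pos: [615.9, -274.7, 123.6]
tcp_rot: [-0.296, 1.568, -0.532]
contact_force: [-0.8, -0.3, -1.4]
grip_width: 39.7
t 32.48 pos [ 615.9 -274.7  123.6] jaw yaw 76.49 tilt 0.19 F [-0.8 -0.3 -1.4] w 39.7 j [-0.53  0.7   1.21  0.    1.23 -1.87]
  shift cm (tool x,y,z) [  0.29  27.16 -13.56]
  turn about tool x rad -0.218  (shift x first, in present axes)
```

View pics/w19.png

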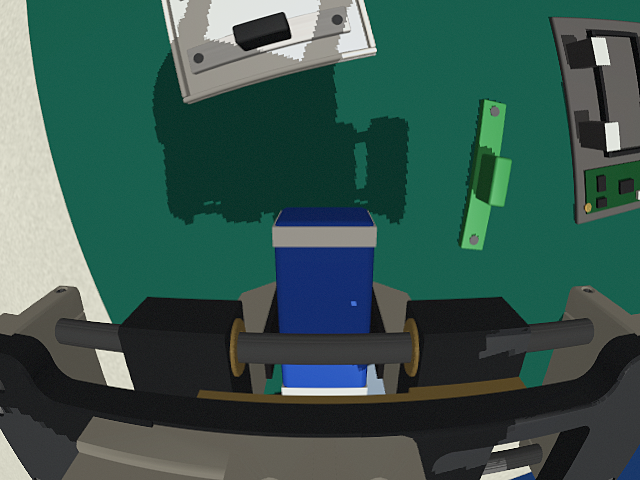

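```bash
python3 -m handwheel '[[[0,3.4,-1.7,0],[0,3.4,-1.7,0],[0,3.4,-1.7,0],[0,3.4,-1.7,0],[0,3.4,-1.7,0],[0,3.4,-1.7,0],[0,3.4,-1.7,0],[0,3.4,-1.65,0]]]';python3 -m handwheel '[[[0,0,0,-0.1],[0,0,0,-0.118],[0,0,0,0],[0,0,0,0],[0,0,0,0]]]'
python3 -c "
from see import *
goto(bot,547.4,21.4,18,89)
m,p,H,S,V,W,ok,u,v=see('w20')
X,Y,Z=[W[...,i] for i in range(3)]
t=ok&(v<330)
k=t&(Z>40)&(Z<47)&(S<60)&(V>120)
for sy in (-1,1): rect(W,k&((X-547)<0)&((Y-20)*sy>0),f'post -1 {sy}')
"
```

```text
time: 33.2
tool_pos: [545.1, 23.4, 120.1]
tcp_rot: [-3.0, 1.567, 3.047]
contact_force: [0.6, -0.2, -1.9]
grip_width: 39.8
time: 33.62
tool_pos: [546.6, 21.4, 120.9]
tcp_rot: [3.079, 1.569, 3.058]
contact_force: [-0.1, 0.5, -2.4]
grip_width: 39.8
t 33.62 pos [546.6  21.4 120.9] jaw yaw 88.75 tilt 0.1 F [-0.1  0.5 -2.4] w 39.8 j [-0.1   0.49  1.61 -0.    1.05 -1.65]
  shift cm (tool x,y,z) [10.29  0.    0.1 ]
  turn about tool x rad -0.004  (shift x first, in present axes)
post -1 -1 823 c [512.2 -30.6] s [16.7 22.4] a 88.2 z [42.5 43.8 45. ]
post -1 1 837 c [513.9  73.7] s [16.9 22.3] a 88.5 z [42.6 43.7 44.8]
```

View pics/w20.png

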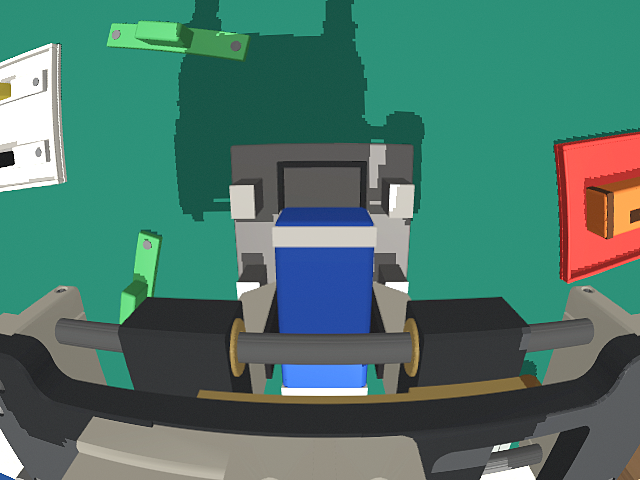

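```bash
python3 -m handwheel '[[[3,0,0,0],[3,0,0,0],[2,0,0,0],[1.2,0,0,0],[0,0,0,0],[0,0,0,0],[0,0,0,0],[0,0,0,0]]]'; python3 -m handwheel '[[[0.3,0,0,0],[0,0,0,0],[0,0,0,0]]]'
python3 -c "
from see import *
goto(bot,547.4,21.4,18,89)"
```

```text
time: 34.33
tool_pos: [547.9, 21.4, 31.0]
tcp_rot: [-0.123, 1.568, -0.142]
contact_force: [-0.4, 1.0, -1.9]
grip_width: 39.4
time: 34.58
tool_pos: [547.1, 21.7, 27.1]
tcp_rot: [-0.239, 1.57, -0.257]
contact_force: [0.1, 0.2, -1.3]
grip_width: 39.8
t 34.58 pos [547.1  21.7  27.1] jaw yaw 88.98 tilt 0.03 F [ 0.1  0.2 -1.3] w 39.8 j [-0.1   0.62  1.69 -0.    0.83 -1.65]
  shift cm (tool x,y,z) [ 0.91 -0.03  0.03]
  turn about tool x rad -0.0  (shift x first, in present axes)
```

```bash
python3 -m handwheel '[[[0.5,0,0,0],[0,0,0,0],[0,0,0,0],[0,0,0,0]]]'; python3 -m handwheel '[[[0.2,0,0,0],[0,0,0,0],[0,0,0,0]]]';  python3 -m handwheel '[[[0.1,0,0,0],[0,0,0,0],[0,0,0,0]]]'; python3 -m handwheel '[[[0.05,0,0,0],[0,0,0,0],[0,0,0,0]]]'
```

```text
time: 34.92
tool_pos: [547.0, 21.7, 21.7]
tcp_rot: [-2.928, 1.57, -2.945]
contact_force: [-0.1, 0.2, -1.5]
grip_width: 39.7
time: 35.17
tool_pos: [547.0, 21.7, 19.7]
tcp_rot: [-2.895, 1.571, -2.913]
contact_force: [-0.4, 0.6, -0.9]
grip_width: 39.7
time: 35.42
tool_pos: [547.0, 21.7, 18.8]
tcp_rot: [-1.757, 1.571, -1.775]
contact_force: [-0.2, -0.8, -0.4]
grip_width: 39.7
time: 35.67
tool_pos: [547.1, 21.6, 18.3]
tcp_rot: [-1.21, 1.571, -1.228]
contact_force: [0.3, 0.5, -1.6]
grip_width: 39.7
```

```bash
python3 -m handwheel '[[[0.05,0,0,0],[0,0,0,0],[0,0,0,0]]]'; python3 -m handwheel '[[[0.04,0,0,0],[0,0,0,0],[0,0,0,0]]]'
```

```text
time: 35.92
tool_pos: [547.1, 21.7, 17.8]
tcp_rot: [-0.742, 1.571, -0.759]
contact_force: [0.5, -0.8, -1.8]
grip_width: 39.8
time: 36.17
tool_pos: [547.1, 21.6, 17.8]
tcp_rot: [-0.423, 1.57, -0.44]
contact_force: [-1.7, 0.3, 4.7]
grip_width: 39.9
```

```bash
python3 -m handwheel '[[[0,0,0,0],[0,0,0,0],[0,0,0,0],[0,0,0,0]]]' 0.7; python3 -m handwheel '[[[-0.8,0,0,0],[-2,0,0,0],[-3.5,0,0,0],[-3.5,0,0,0],[-3.5,0,0,0],[0,0,0,0],[0,0,0,0],[0,0,0,0]]]'
python3 -c "
from see import *
goto(bot,398,-276.6,150,0)
m,p,H,S,V,W,ok,u,v=see('w21')
X,Y,Z=[W[...,i] for i in range(3)]
t=ok&(v<290)&(abs(X-547)<70)&(abs(Y-21)<35)
rect(W,t&(Z>30)&(Z<42)&(((H>105)&(H<130)&(S>100))|((V>110)&(S<60))),'new top')
"
```

```text
time: 36.5
tool_pos: [547.1, 21.6, 17.2]
tcp_rot: [-1.556, 1.571, -1.574]
contact_force: [-0.1, 0.2, -0.2]
grip_width: 61.2
time: 37.17
tool_pos: [546.7, 21.7, 150.4]
tcp_rot: [-2.666, 1.571, -2.684]
contact_force: [-0.2, 1.5, -1.2]
grip_width: 64.8
t 37.17 pos [546.7  21.7 150.4] jaw yaw 88.98 tilt 0.01 F [-0.2  1.5 -1.2] w 64.8 j [-0.1   0.45  1.57 -0.    1.11 -1.65]
  shift cm (tool x,y,z) [  0.04 -30.09 -14.33]
  turn about tool x rad 1.553  (shift x first, in present axes)
new top 5777 c [547.1  23. ] s [39.9 88.4] a 89.0 z [36.  37.4 38.6]
```

View pics/w21.png

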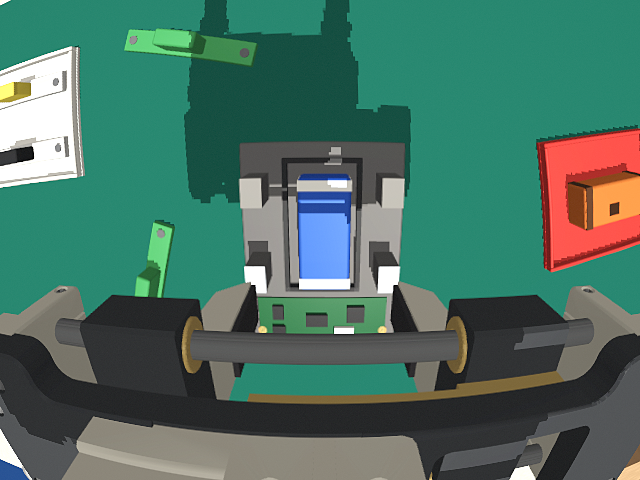

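The new pack lies centred in the bay at (325,232). Now I fetch the yellow bracket.

```bash
python3 -m handwheel '[[[0,-3.4,-1.6,0],[0,-3.4,-1.6,0],[0,-3.4,-1.6,0],[0,-3.4,-1.6,0],[0,-3.3,-1.6,0],[0,-3.3,-1.6,0],[0,-3.3,-1.6,0],[0,-3.3,-1.6,0]]]' 0.45;python3 -m handwheel '[[[0,-3.1,-1.5,0],[0,0,0,0.125],[0,0,0,0.125],[0,0,0,0.125],[0,0,0,0.125],[0,0,0,0.125],[0,0,0,0.125],[0,0,0,0.125]]]'; python3 -m handwheel '[[[0,0,0,0.125],[0,0,0,0.125],[0,0,0,0.125],[0,0,0,0.125],[0,0,0,0.125],[0,0,0,0.053],[0,0,0,0],[0,0,0,0]]]'; python3 -m handwheel '[[[3.5,0,0,0],[3.5,0,0,0],[1,0,0,0],[0,0,0,0],[0,0,0,0]]]'
python3 -c "
from see import *
goto(bot,398,-277.2,17.3,0)
m,p,H,S,V,W,ok,u,v=see('w22')
"
```

```text
time: 37.88
tool_pos: [412.5, -244.8, 149.0]
tcp_rot: [2.478, 1.568, 2.46]
contact_force: [0.6, -0.7, 0.6]
grip_width: 41.3
time: 38.55
tool_pos: [398.0, -274.1, 148.9]
tcp_rot: [-2.986, 1.567, 2.398]
contact_force: [0.5, -0.2, -0.5]
grip_width: 41.1
time: 39.22
tool_pos: [398.2, -274.3, 149.3]
tcp_rot: [-2.297, 1.568, 2.418]
contact_force: [0.8, -0.7, -0.7]
grip_width: 41.0
time: 39.63
tool_pos: [398.5, -274.5, 69.9]
tcp_rot: [-2.313, 1.569, 2.401]
contact_force: [0.6, -0.7, 0.4]
grip_width: 41.6
t 39.63 pos [ 398.5 -274.5   69.9] jaw yaw 0.07 tilt 0.1 F [ 0.6 -0.7  0.4] w 41.6 j [-0.76  0.46  1.84 -0.    0.84 -0.76]
  shift cm (tool x,y,z) [ 5.26 -0.04  0.28]
  turn about tool x rad 0.001  (shift x first, in present axes)
```

View pics/w22.png

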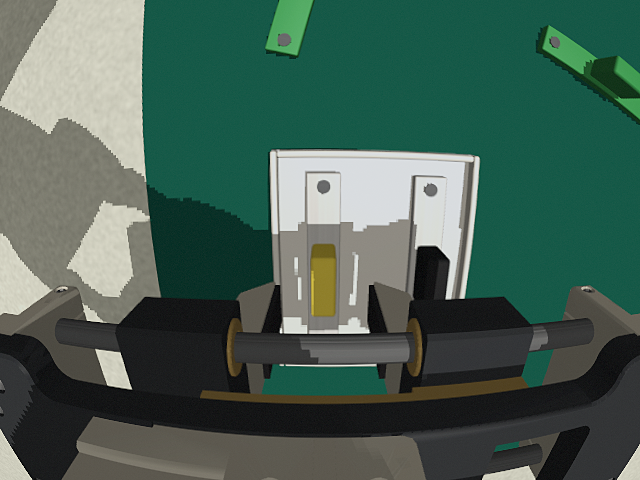

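```bash
python3 -m handwheel '[[[2,0,0.1,0],[1.5,0,0.1,0],[1,0,0,0],[0.3,0,0,0],[0,0,0,0],[0,0,0,0],[0,0,0,0]]]'; python3 -m handwheel '[[[0,0,0,0],[0,0,0,0]]]'
python3 -c "
from see import *
goto(bot,398,-277.2,17.5,0)"
```

```text
time: 40.27
tool_pos: [399.3, -277.2, 23.3]
tcp_rot: [0.798, 1.569, -0.773]
contact_force: [-0.6, 0.5, 0.2]
grip_width: 41.3
time: 40.43
tool_pos: [399.1, -277.0, 23.0]
tcp_rot: [0.76, 1.569, -0.811]
contact_force: [0.8, 0.4, 0.3]
grip_width: 41.3
t 40.43 pos [ 399.1 -277.    23. ] jaw yaw 0.01 tilt 0.08 F [0.8 0.4 0.3] w 41.3 j [-0.76  0.54  1.87 -0.    0.72 -0.76]
  shift cm (tool x,y,z) [ 0.55 -0.11  0.02]
  turn about tool x rad 0.0  (shift x first, in present axes)
```

```bash
python3 -m handwheel '[[[0.4,-0.1,0,0],[0,0,0,0],[0,0,0,0],[0,0,0,0]]]'; python3 -m handwheel '[[[0,0,0,0],[0,0,0,0],[0,0,0,0],[0,0,0,0],[0,0,0,0],[0,0,0,0]]]' 0
python3 -m handwheel '[[[-1,0,0,0],[-2.5,0,0,0],[-3.5,0,0,0],[-3.5,0,0,0],[-1,0,0,0],[0,0,0,0],[0,0,0,0],[0,0,0,0]]]'
python3 -c "
from see import *
goto(bot,513.5,22,120,-1)
see('w23')"
```

```text
time: 40.77
tool_pos: [397.7, -276.7, 18.3]
tcp_rot: [-2.03, 1.571, 2.683]
contact_force: [0.7, -0.8, 0.2]
grip_width: 41.1
time: 41.27
tool_pos: [397.7, -276.8, 18.4]
tcp_rot: [0.14, 1.571, -1.43]
contact_force: [1.3, -0.1, -0.4]
grip_width: 13.8
time: 41.93
tool_pos: [397.1, -276.1, 132.5]
tcp_rot: [-2.305, 1.569, 2.407]
contact_force: [-0.1, -0.3, -2.0]
grip_width: 14.0
t 41.93 pos [ 397.1 -276.1  132.5] jaw yaw -0.0 tilt 0.12 F [-0.1 -0.3 -2. ] w 14.0 j [-0.77  0.37  1.77 -0.    1.   -0.77]
  shift cm (tool x,y,z) [  1.27  11.64 -29.81]
  turn about tool x rad 0.017  (shift x first, in present axes)
```

View pics/w23.png

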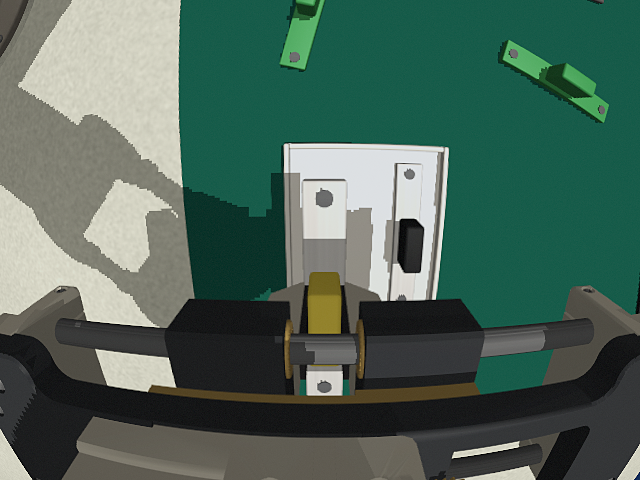

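```bash
python3 -m handwheel '[[[0,0,0,0.017],[0,1.1,-3,0],[0,1.1,-3,0],[0,1.1,-3,0],[0,1.1,-3,0],[0,1.1,-3,0],[0,1.1,-3,0],[0,1.1,-3,0]]]'; python3 -m handwheel '[[[0,1.1,-3,0],[0,1.1,-3,0],[0,1.2,-3.1,0],[0,0,0,0],[0,0,0,0],[0,0,0,0],[0,0,0,0]]]'
python3 -c "
from see import *
goto(bot,513.5,23,56.4,-1)
see('w24')"
```

```text
time: 42.65
tool_pos: [478.1, -66.4, 132.4]
tcp_rot: [-1.808, 1.569, 2.887]
contact_force: [0.9, 0.2, -1.7]
grip_width: 13.7
time: 43.23
tool_pos: [513.2, 21.4, 132.9]
tcp_rot: [-1.401, 1.569, -2.99]
contact_force: [-0.5, -0.3, -0.1]
grip_width: 13.6
t 43.23 pos [513.2  21.4 132.9] jaw yaw -1.05 tilt 0.08 F [-0.5 -0.3 -0.1] w 13.6 j [-0.11  0.42  1.69 -0.    1.03 -0.09]
  shift cm (tool x,y,z) [ 7.65  0.03 -0.17]
  turn about tool x rad -0.001  (shift x first, in present axes)
```

View pics/w24.png

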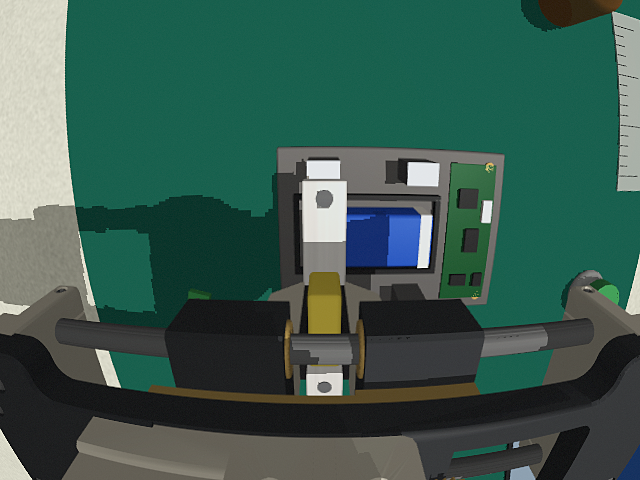

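```bash
python3 -m handwheel '[[[2.5,0,-0.1,0],[2.5,0,-0.1,0],[1.5,0,0,0],[0.4,0,0,0],[0,0,0,0],[0,0,0,0],[0,0,0,0],[0,0,0,0]]]'; python3 -m handwheel '[[[0.3,0,0,0],[0,0,0,0],[0,0,0,0]]]'
python3 -c "
from see import *
goto(bot,513.5,23,56.4,-1)"
```

```text
time: 43.95
tool_pos: [514.6, 24.1, 65.5]
tcp_rot: [1.447, 1.569, -0.142]
contact_force: [-0.5, -0.3, 0.3]
grip_width: 13.9
time: 44.2
tool_pos: [513.9, 24.4, 61.5]
tcp_rot: [0.845, 1.571, -0.743]
contact_force: [0.1, -1.1, -1.0]
grip_width: 13.5
t 44.2 pos [513.9  24.4  61.5] jaw yaw -0.97 tilt 0.01 F [ 0.1 -1.1 -1. ] w 13.5 j [-0.1   0.52  1.76 -0.    0.86 -0.08]
  shift cm (tool x,y,z) [ 0.51 -0.03  0.14]
  turn about tool x rad 0.001  (shift x first, in present axes)
```

```bash
python3 -m handwheel '[[[0.3,0,0.1,0],[0,0,0,0],[0,0,0,0],[0,0,0,0]]]'; python3 -m handwheel '[[[0.1,0,0,0],[0,0,0,0],[0,0,0,0]]]';  python3 -m handwheel '[[[0.05,0,0,0],[0,0,0,0],[0,0,0,0]]]';python3 -m handwheel '[[[0.05,0,0,0],[0,0,0,0],[0,0,0,0]]]'
```

```text
time: 44.53
tool_pos: [513.8, 23.3, 58.3]
tcp_rot: [-1.261, 1.571, -2.849]
contact_force: [-0.2, -0.9, -2.2]
grip_width: 13.6
time: 44.78
tool_pos: [513.8, 23.3, 57.4]
tcp_rot: [-0.649, 1.571, -2.237]
contact_force: [-0.1, -0.0, -0.9]
grip_width: 14.1
time: 45.03
tool_pos: [513.9, 23.3, 56.9]
tcp_rot: [0.189, 1.571, -1.399]
contact_force: [0.5, 0.1, -0.1]
grip_width: 13.7
time: 45.28
tool_pos: [513.9, 23.3, 56.4]
tcp_rot: [1.043, 1.571, -0.545]
contact_force: [0.8, 0.4, 0.6]
grip_width: 13.7
```

```bash
python3 -m handwheel '[[[0.05,0,0,0],[0,0,0,0],[0,0,0,0]]]'
```

```text
time: 45.53
tool_pos: [514.0, 23.3, 56.4]
tcp_rot: [1.24, 1.57, -0.347]
contact_force: [-1.1, 1.0, 4.7]
grip_width: 13.9
```

```bash
python3 -m handwheel '[[[0,0,0,0],[0,0,0,0],[0,0,0,0],[0,0,0,0]]]' 0.45; python3 -m handwheel '[[[-0.8,0,0,0],[-2,0,0,0],[-3.5,0,0,0],[-3.5,0,0,0],[0,0,0,0],[0,0,0,0]]]'
python3 -m handwheel '[[[0,-0.5,3,0],[0,-0.5,3,0],[0,-0.5,3,0],[0,-0.5,3,0],[0,-0.5,3,0],[0,-0.5,3,0],[0,-0.5,3,0],[0,-0.4,3,0]]]'; python3 -m handwheel '[[[0,-0.4,3,0],[0,-0.4,3.1,0],[0,0,0,-0.017],[0,0,0,0],[0,0,0,0],[0,0,0,0]]]';  python3 -m handwheel '[[[3,0,0,0],[3,0,0,0],[1.5,0,0,0],[0,0,0,0],[0,0,0,0],[0,0,0,0]]]'
python3 -c "
from see import *
goto(bot,462,-276.6,20,0)
see('w25')"
```

```text
time: 45.87
tool_pos: [513.8, 23.3, 55.7]
tcp_rot: [-1.218, 1.571, -2.806]
contact_force: [0.7, 0.4, 0.1]
grip_width: 35.7
time: 46.37
tool_pos: [515.2, 23.2, 156.4]
tcp_rot: [1.469, 1.565, -0.118]
contact_force: [-0.2, -0.4, -0.3]
grip_width: 41.2
time: 47.03
tool_pos: [469.5, -216.9, 152.8]
tcp_rot: [-2.093, 1.568, 2.603]
contact_force: [0.4, 1.0, 0.4]
grip_width: 41.8
time: 47.53
tool_pos: [461.6, -275.5, 153.4]
tcp_rot: [-2.396, 1.569, 2.317]
contact_force: [-0.3, -0.3, -0.0]
grip_width: 41.6
time: 48.03
tool_pos: [462.6, -276.7, 80.1]
tcp_rot: [0.883, 1.569, -0.687]
contact_force: [0.2, 0.1, 0.0]
grip_width: 41.5
t 48.03 pos [ 462.6 -276.7   80.1] jaw yaw 0.06 tilt 0.11 F [0.2 0.1 0. ] w 41.5 j [-0.68  0.53  1.68 -0.    0.94 -0.68]
  shift cm (tool x,y,z) [ 6.01 -0.07 -0.01]
  turn about tool x rad 0.001  (shift x first, in present axes)
```

View pics/w25.png

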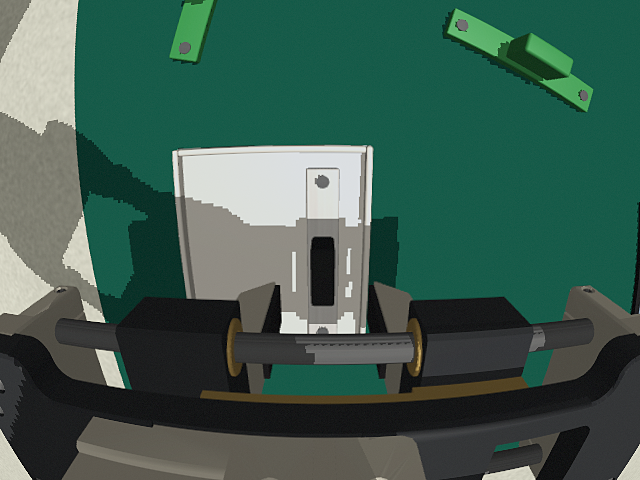

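```bash
python3 -m handwheel '[[[2.5,0,0,0],[1.7,0,0,0],[1,0,0,0],[0.4,0,0,0],[0,0,0,0],[0,0,0,0],[0,0,0,0]]]'; python3 -m handwheel '[[[0,0,0,0],[0,0,0,0]]]'
python3 -c "
from see import *
goto(bot,462,-276.6,20,0)"
```

```text
time: 48.67
tool_pos: [462.4, -277.4, 24.0]
tcp_rot: [0.872, 1.569, -0.699]
contact_force: [0.5, 0.1, -0.6]
grip_width: 41.3
time: 48.83
tool_pos: [462.1, -277.1, 23.7]
tcp_rot: [0.859, 1.569, -0.712]
contact_force: [-0.4, 0.3, -0.1]
grip_width: 41.3
t 48.83 pos [ 462.1 -277.1   23.7] jaw yaw 0.0 tilt 0.08 F [-0.4  0.3 -0.1] w 41.3 j [-0.68  0.61  1.72 -0.    0.81 -0.68]
  shift cm (tool x,y,z) [ 0.37 -0.01 -0.05]
  turn about tool x rad 0.0  (shift x first, in present axes)
```

```bash
python3 -m handwheel '[[[0.2,0,-0.05,0],[0,0,0,0],[0,0,0,0],[0,0,0,0]]]'; python3 -m handwheel '[[[0,0,0,0],[0,0,0,0],[0,0,0,0],[0,0,0,0],[0,0,0,0],[0,0,0,0]]]' 0
python3 -m handwheel '[[[-1,0,0,0],[-2.5,0,0,0],[-3.5,0,0,0],[-3.5,0,0,0],[-1.5,0,0,0],[0,0,0,0],[0,0,0,0],[0,0,0,0]]]'
python3 -c "
from see import *
goto(bot,582.5,23,120,-1)
see('w26')"
```

```text
time: 49.17
tool_pos: [461.8, -276.3, 20.9]
tcp_rot: [-0.282, 1.571, -1.852]
contact_force: [-0.2, -0.4, 0.3]
grip_width: 41.3
time: 49.67
tool_pos: [461.8, -276.4, 20.9]
tcp_rot: [-0.147, 1.571, -1.717]
contact_force: [0.1, -0.5, -1.1]
grip_width: 13.9
time: 50.33
tool_pos: [461.2, -275.8, 140.2]
tcp_rot: [-2.207, 1.569, 2.505]
contact_force: [-0.4, -0.2, -0.4]
grip_width: 13.9
t 50.33 pos [ 461.2 -275.8  140.2] jaw yaw 0.0 tilt 0.09 F [-0.4 -0.2 -0.4] w 13.9 j [-0.68  0.45  1.61 -0.    1.08 -0.68]
  shift cm (tool x,y,z) [  2.04  12.14 -29.88]
  turn about tool x rad 0.018  (shift x first, in present axes)
```

View pics/w26.png

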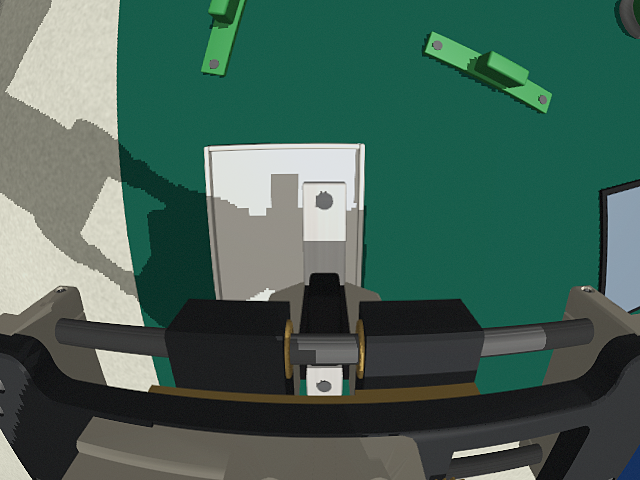

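```bash
python3 -m handwheel '[[[0,0,0,0.017],[0,1.2,-3,0],[0,1.2,-3,0],[0,1.2,-3,0],[0,1.2,-3,0],[0,1.2,-3,0],[0,1.2,-3,0],[0,1.1,-3,0]]]'; python3 -m handwheel '[[[0,1.1,-3,0],[0,1.1,-3,0],[0,1.1,-3.1,0],[0,0,0,0],[0,0,0,0],[0,0,0,0],[0,0,0,0]]]'
python3 -c "
from see import *
goto(bot,582.5,23.2,58.9,-1)
see('w27')"
```

```text
time: 51.05
tool_pos: [548.3, -66.1, 139.8]
tcp_rot: [-1.781, 1.569, 2.913]
contact_force: [0.3, 0.3, -0.1]
grip_width: 13.6
time: 51.63
tool_pos: [582.3, 21.7, 140.3]
tcp_rot: [-1.381, 1.569, -2.97]
contact_force: [0.0, -0.2, -0.1]
grip_width: 13.9
t 51.63 pos [582.3  21.7 140.3] jaw yaw -1.05 tilt 0.08 F [ 0.  -0.2 -0.1] w 13.9 j [-0.09  0.53  1.48 -0.    1.14 -0.08]
  shift cm (tool x,y,z) [ 8.14  0.03 -0.16]
  turn about tool x rad -0.001  (shift x first, in present axes)
```

View pics/w27.png

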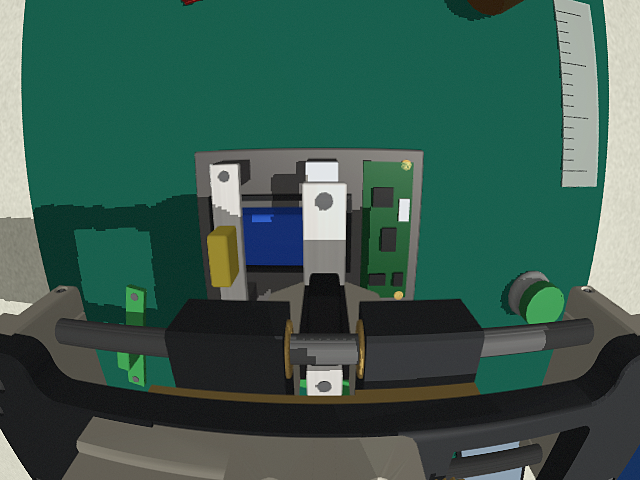

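```bash
python3 -m handwheel '[[[3,0,-0.1,0],[2.5,0,0,0],[1.5,0,0,0],[0.4,0,0,0],[0,0,0,0],[0,0,0,0],[0,0,0,0],[0,0,0,0]]]'; python3 -m handwheel '[[[0.3,0,0,0],[0,0,0,0],[0,0,0,0]]]'
python3 -c "
from see import *
goto(bot,582.5,23.2,58.9,-1)"
```

```text
time: 52.35
tool_pos: [583.7, 23.4, 68.3]
tcp_rot: [1.451, 1.568, -0.137]
contact_force: [-0.1, -0.4, -0.1]
grip_width: 13.7
time: 52.6
tool_pos: [582.8, 23.7, 64.0]
tcp_rot: [0.935, 1.571, -0.653]
contact_force: [-0.2, -0.1, -1.0]
grip_width: 13.8
t 52.6 pos [582.8  23.7  64. ] jaw yaw -0.97 tilt 0.01 F [-0.2 -0.1 -1. ] w 13.8 j [-0.09  0.62  1.56 -0.    0.97 -0.07]
  shift cm (tool x,y,z) [ 0.51 -0.03  0.05]
  turn about tool x rad 0.001  (shift x first, in present axes)
```

```bash
python3 -m handwheel '[[[0.3,0,0.05,0],[0,0,0,0],[0,0,0,0],[0,0,0,0]]]'; python3 -m handwheel '[[[0.1,0,0,0],[0,0,0,0],[0,0,0,0]]]';  python3 -m handwheel '[[[0.05,0,0,0],[0,0,0,0],[0,0,0,0]]]';python3 -m handwheel '[[[0.05,0,0,0],[0,0,0,0],[0,0,0,0]]]'
```

```text
time: 52.93
tool_pos: [582.8, 23.2, 60.8]
tcp_rot: [-0.985, 1.571, -2.573]
contact_force: [-0.1, -0.3, -0.4]
grip_width: 13.8
time: 53.18
tool_pos: [582.8, 23.2, 59.8]
tcp_rot: [-0.857, 1.571, -2.444]
contact_force: [0.1, 0.1, -0.4]
grip_width: 13.5
time: 53.43
tool_pos: [582.8, 23.2, 59.4]
tcp_rot: [-0.903, 1.571, -2.49]
contact_force: [-0.8, 0.1, -0.2]
grip_width: 13.8
time: 53.68
tool_pos: [582.9, 23.2, 58.9]
tcp_rot: [0.742, 1.571, -0.846]
contact_force: [0.3, 0.2, -0.7]
grip_width: 13.7
```

```bash
python3 -m handwheel '[[[0.05,0,0,0],[0,0,0,0],[0,0,0,0]]]'; python3 -m handwheel '[[[0.02,0,0,0],[0,0,0,0]]]'
```

```text
time: 53.93
tool_pos: [582.9, 23.2, 58.9]
tcp_rot: [1.251, 1.57, -0.337]
contact_force: [-1.1, -0.2, 5.2]
grip_width: 13.8
time: 54.1
tool_pos: [583.0, 23.1, 58.9]
tcp_rot: [1.269, 1.57, -0.319]
contact_force: [-2.0, -0.5, 6.2]
grip_width: 14.1
```

Contact made. I release, rise, and back off to the earlier viewing pose to check.

```bash
python3 -m handwheel '[[[0,0,0,0],[0,0,0,0],[0,0,0,0],[0,0,0,0]]]' 0.45; python3 -m handwheel '[[[-0.8,0,0,0],[-2,0,0,0],[-3.5,0,0,0],[-3.5,0,0,0],[-3.5,0,0,0],[-3.5,0,0,0],[0,0,0,0],[0,0,0,0]]]'
python3 -m handwheel '[[[0,-2.3,3.8,0],[0,-2.3,3.8,0],[0,-2.3,3.8,0],[0,0,0,0],[0,0,0,0],[0,0,0,0],[0,0,0,0]]]'
python3 -c "
from see import *
goto(bot,512.9,-92.5,226,-1)
m,p,H,S,V,W,ok,u,v=see('w28')
X,Y,Z=[W[...,i] for i in range(3)]
near=ok&(abs(X-545)<130)&(abs(Y-19)<90)&(v<270)
bars=near&(Z>44)&(Z<58)&(V>110)&(S<70)
rect(W,bars&(X<545),'bar robot'); rect(W,bars&(X>545),'bar board')
rect(W,near&(Z>68)&(X<545),'yellow'); rect(W,near&(Z>68)&(X>545),'black')
p,d=bot.capture('scene'); cv2.imwrite('pics/scene2.png',cv2.resize(p[150:350,120:500,::-1],None,fx=2.1,fy=2.1))
"
```

```text
time: 54.43
tool_pos: [582.8, 23.1, 57.9]
tcp_rot: [-1.385, 1.57, -2.972]
contact_force: [0.4, -0.8, -0.0]
grip_width: 35.9
time: 55.1
tool_pos: [583.9, 23.1, 229.1]
tcp_rot: [1.487, 1.565, -0.101]
contact_force: [-0.2, 0.1, -0.9]
grip_width: 41.3
time: 55.68
tool_pos: [516.6, -81.8, 225.6]
tcp_rot: [-2.153, 1.57, 2.544]
contact_force: [0.2, 0.2, 0.2]
grip_width: 41.5
t 55.68 pos [516.6 -81.8 225.6] jaw yaw -0.92 tilt 0.06 F [0.2 0.2 0.2] w 41.5 j [-0.3   0.34  1.53  0.    1.27 -0.29]
  shift cm (tool x,y,z) [-0.04 -0.35  1.08]
  turn about tool x rad 0.001  (shift x first, in present axes)
bar robot 2188 c [513.6  21.7] s [118.9  22.3] a 88.9 z [50.1 51.4 52.7]
bar board 2052 c [582.4  20.3] s [120.5  22.8] a 89.2 z [50.  51.4 52.7]
yellow 723 c [514.8  22. ] s [34.9 12.9] a 89.1 z [78.  79.3 80.6]
black 789 c [583.3  20. ] s [35.5 15.1] a 89.0 z [72.8 79.2 80.5]
```

View pics/w28.png

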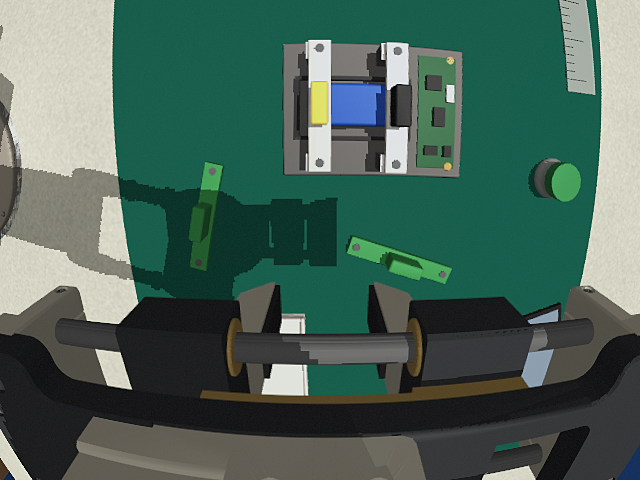

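View pics/scene2.png

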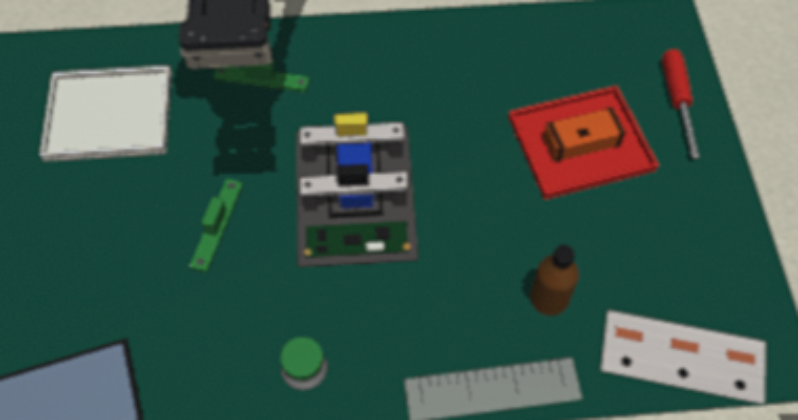

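All is in place: the brackets are within about 2 mm of their start positions, with their bar tops at the same height as before. The arm is clear, so I hand the job in.

```bash
python3 -c "
from plant import bot
print(bot.close_job())"
```

```text
the job is handed in; nothing more can be done
None
```

The battery is replaced and the job was handed in at about 56 s of the 128 s allowed; the interface reports no verdict. I moved both brackets to the white tray and the old orange pack to the red tray. Then I laid the new blue pack in the bay and put each bracket back on its own posts. Every placement was lowered until light contact, about 5–8 N, before release.

**Brackets:** in the last wrist picture the bar centres lie about 1 mm from where they were at the start, and the grip tops about 2–2.5 mm. Their yaw matches the meter's within about 0.5°, and the bar tops are at the same height as before.

**Packs:** the new pack measured within about 2 mm of the bay's centre, with its top at the expected height. The old pack lies flat and centred in the red tray.

**Bystanders:** in the last pictures the bottle, jar, screwdriver and green look-alikes show no visible change. I judged this by eye and did not re-measure them. The arm is clear of everything.

**Checks that disagreed:**
- **White tray:** one wrist measurement taken while the arm was still moving gave the white tray wrong size and position. I repeated it with the arm still, and the size then matched.
- **Heights:** the depth readings run about 1.4 mm high throughout. I allowed for that, and the contact heights confirmed it.

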